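# Unload the roll case at the field kitchen

### The job

Unload the bread rolls from the latched aluminium case into the empty steel pan: swing the keeper out of the bolt's way, slide the bolt open and raise the lid until it stands upright, then spread all the rolls (there may be five to seven) in a single even layer on the pan's floor, none on top of another and at least a finger's width (15 mm) clear between neighbours. Then shut the empty case's lid and slide its bolt fully home; the keeper may stay open. Leave everything else on the table where it stands.

Things in the scene. Friction and masses are not known exactly. Their poses are not given: they have to be found in the camera images.
- case_in (a point): Aluminium food case, fixed to the table. This point is the centre of the tub's inner floor, 6 mm above the table; frame: +x away from the case's front (towards the hinge), +y to the left seen from its front, z up. The case's yaw is within 0.25 rad of 0. Tub outside 170 (x) by 250 (y) by 50 mm high, walls and floor 6 mm. In front of the tub (at -x) a rail 60 mm deep and 40 mm high runs the full width and carries the bolt and keeper.
- keeper (a joint): Keeper, the first catch: a flat steel arm on the front rail, 46 mm long, turning about an upright pivot. 0 to 0.12 rad as found: its arm points to -y and stands in line with the bolt's end as a strut, so that the bolt cannot slide. Grows, to 1.3 at most, as its free end is swung towards the robot (-x of the case); from about 0.8 it is clear of the bolt. Light friction (about 1.5 N at its post); stays where left.
- keeper_post (a point): Middle of the keeper's upright round grip post, 12 mm across, free length 28 mm (14 mm above and below this point; its top is 95 mm above the table), 36 mm from the pivot. Moves with the keeper. 35 mm clear between post axis and lid front when closed.
- keeper_pivot (a point): The keeper's pivot axis, at (-120, +25, 55) mm in the frame of case_in.
- bolt (a joint): Sliding bolt, the second latch: a 16 x 70 x 12 mm steel bar on the front rail, in m. 0 to 0.002 as found: home, over the lid's tongue, holding the lid shut. Grows to 0.032 at most as it slides to the case's +y; from 0.024 the lid is free. About 1.5 N; stays where left. With the lid shut (below 0.015 rad) it can be slid home again.
- bolt_post (a point): Middle of the bolt's upright round grip post, 12 mm across, free length 28 mm (14 mm above and below this point), at (-120, -55, 75) mm in the frame of case_in when home. Moves with the bolt. It stands about 47 mm from the closed keeper's post.
- lid (a joint): Lid, hinged on the far (+x) upper edge of the tub: 0 shut, grows to 1.75 rad as its front is raised (about 1.57 is upright). Stiff hinge (0.7 N m, some 4 to 8 N at the handle): it stays at any angle. A hollow cap 30 mm high, 170 x 250 mm, 0.5 kg, its top 80 mm above the table when shut. Upright, it stands 170 mm high along the tub's far edge, and a 14 mm wide tongue on its front sticks up 35 mm more at the case's y = -90 mm.
- lid_handle (a point): Middle of the lid's handle: a round bar 10 mm across and 90 mm long along the case's y, standing 32 mm above the lid's top close to its front edge (8 mm in), on two legs at its ends; 112 mm above the table when shut. Moves with the lid.
- lid_hinge (a point): Middle of the lid's hinge axis (runs along the case's y), 50 mm above the table, at (+85, 0, 44) mm in the frame of case_in. Handle bar to this axis: 162 mm along the lid and 62 mm off it.
- pan_in (a point): Shallow steel serving pan, fixed to the table, empty at the start. This point is the centre of its inner floor, 4 mm above the table. Inside 212 (x) by 292 (y) mm, walls 41 mm above this floor and 4 mm thick, with a 14 mm rim outside. Case and pan may change sides. Yaw within 0.25 rad of 0.
- roll0_mid (a point): Small crusty bread roll, 40 mm across, 33 mm high, flat below and domed above (upright to 24 mm, then narrowing to 28 mm across), about 40 g; this point is its centre half-way up, z along its own axis. The rolls start heaped in the case under the lid, packed about 46 mm apart in two rows on the tub's floor.
- roll1_mid (a point): Bread roll like roll0.
- roll2_mid (a point): Bread roll like roll0.
- roll3_mid (a point): Bread roll like roll0.
- roll4_mid (a point): Bread roll like roll0. May be absent (None from the start).
- roll5_mid (a point): Bread roll like roll0. May be absent (None from the start).
- roll6_mid (a point): Small crusty bread roll, 40 mm across, 33 mm high, flat below and domed above (upright to 24 mm, then narrowing to 28 mm across), about 40 g; this point is its centre half-way up, z along its own axis. The rolls start heaped in the case under the lid, packed about 46 mm apart in two rows on the tub's floor, this one on top of the first four. May be absent (None from the start).
- sauce1: Red squeeze bottle, 56 mm across, 170 mm high; bystander, origin at its underside. Leave alone.
- sauce2: Yellow squeeze bottle, 60 mm across, 160 mm high; bystander, origin at its underside. Leave alone.
- jar: Amber jar, 68 mm across, 90 mm high; bystander, origin at its underside. Leave alone.
- shaker: Steel shaker, 36 mm across, 78 mm high, standing between case and pan; bystander, origin at its underside. Leave alone.
- cup: White cup, 70 mm across, 80 mm high; bystander, origin at its underside. Leave alone.
- spoon: Steel spoon, 200 mm long, lying; bystander, origin at its underside. Leave alone.
- mill: Wooden pepper mill, 50 mm across, 140 mm high; bystander, origin at its underside. Leave alone.

How it is judged:
By the outcome, as a careful person would: the job done as asked, in the order asked, and still so for the second after the job is handed in, with the robot touching nothing.
Of roll4, roll5, roll6 only 1 to 3 are there at a start; the rules pass over those that are not, and their reading is None.
At some moment in a run one of roll0, roll1, roll2, roll3, roll4, roll5, roll6 may be knocked a few centimetres aside while the robot is not near it.
Once in a run the grip may slacken for a moment while it holds something.
It also fails if it takes over 210 s, if anything falls off the work surface, if the arm or the gripper's body presses on something with over 40 N, if the wrist force passes 120 N, or if a joint passes its speed limit or range.

### The arm

A 6-joint arm with a two-finger parallel gripper is mounted at the origin on the work surface. World frame = base frame: x ahead of the robot, y to its left, z up, the work surface at z = 0. Lengths are in m, angles in rad, forces in N, time in s.
With the tool pointing down it reaches from about 0.25 to 0.725 m from the base axis. Payload 4 kg.
Tool frame: the origin (TCP) lies at the very end of the fingers, on their centre line; the grasp point (between the pads) lies 19 mm behind it; x points along the fingers, z is the direction in which the jaws open and shut, and the axes are right-handed (so a half turn about x gives the same grasp; the last joint's range is limited). The gripper opens to 85 mm and grips with 20 to 120 N. Pads are 22 mm wide; open, the fingers measure 114 mm over their backs; the gripper's body (76 mm by 85 mm) begins 54 mm behind the grasp point. The pads swing forward as they close: fully open they stand 13 mm farther back than shut.
Start: joints at [-1.307, 0.241, 0.005, 1.335, 0, 1.571], TCP at [0.13, -0.483, 0.231] pointing down, gripper open.
Joint ranges: [-2.72, 2.72], [-1.05, 1.87], [-1.09, 1.28], [-1.99, 2.15], [-1.42, 1.44], [-3.14, 3.14]. Speed limits (rad/s): [2.79, 2.79, 3.14, 3.14, 3.14, 3.14].

### API

Orientations are given as a unit quaternion [x, y, z, w].
In Python, from workcell import bot gives the robot as it stands.
- The arm moves only by the tool step_arm, never from a script. Its argument "series" is a list of rows, each an object of numbers: "x", "y", "z": the shift along the world's x, y, z in cm; "twist": the turn about the world's z in degrees; "jaw": the finger opening in cm, from 0 to 8.54. In form: [{"x": .., "y": .., "z": .., "twist": .., "jaw": ..}, ...]. A call has 1 to 10 rows; each row is the pose to reach, as a shift and turn from the pose measured when the call began; what a row does not reach only later rows make up. A row lasts 1/12 s, in which the tool goes at most 41.7 mm and 7.16 degrees, less where a joint would pass 70% of its speed; a pose out of reach is approached as far as the arm can. A call with a gripper value outside its range is refused whole. The fingers move at their own pace and stop on an object; the grip force is fixed at half the most. Time passes only in rows, so rows that repeat a pose let the fingers close. It gives the time, the measured TCP pose, the force and the opening at its end, in the units of the state.
- bot.get_obs(): the state, without advancing time (a new reading comes with each control period).
- bot.camera(name): name is "scene" or "side" or "wrist"; returns (picture, depth): 480x640x3 uint8, red, green, blue; 480x640 float32, m along the optical axis (not along the pixel's ray), 0 where there is no reading.
- bot.camera_info(name): a dict with "camera_matrix" (3x3 intrinsics, pixels), "D" ([k1, k2, p1, p2, k3] as OpenCV has them; the pictures are not rectified), "R" (3x3) and "t" (3): a world point X has camera coordinates R X + t; the wrist camera has in their place "mount" (4x4, takes a point from camera to tool coordinates, whose origin is the TCP and whose axes are the tool frame's). Camera axes: x right, y down, z forward; pixel columns grow to the right and rows downward; lengths in m; the calibration is good to about 2 mm. A picture is of the moment at which its call begins: read the wrist's pose just before it. camera_info takes no time and is no camera call.
- bot.job_done(): hands the job in, once; it reports no verdict.
The state is a dict: "clock": time; "joint_pos": joint angles; "joint_vel": joint speeds; "tau": joint torques, N m; "eef_pos": TCP position; "tool_rot": TCP orientation; "ft_force": force on the tool from outside, world axes, zero at the start; "ft_torque": the same for the moment, N m; "grip_width": finger opening in m.
Only numpy, scipy, OpenCV 4.12 (cv2) and the standard library are available. Lean on these libraries where they do the work, as an engineer would, in place of code of your own. Each camera call takes 0.05 s, during which the arm holds its last target.

## Working session

There is one attempt and no reset: what is moved stays moved. The work goes in short steps, Python scripts to look and compute and a tool call to move; the robot and the scene stay as the last step left them, time stands still between calls to the robot, and variables do not carry over. Pictures are saved under pics/ and viewed, and the job is handed in when it is done.

Besides the shell and the picture viewer there is one more tool, called by a JSON object that holds its "fn" and its "kwargs". step_arm: Moves the arm, as the interface text tells. Its arguments: {"type":"object","properties":{"series":{"type":"array","items":{"type":"object","properties":{"x":{"type":"number"},"y":{"type":"number"},"z":{"type":"number"},"twist":{"type":"number"},"jaw":{"type":"number"}}}}},"required":["series"]}

```bash
ls -la; mkdir -p pics
cat > h.py <<'E'
import numpy as np, cv2
from workcell import bot
from scipy.spatial.transform import Rotation as Ro
def cam(name):
    o=bot.get_obs(); info=bot.camera_info(name); img,d=bot.camera(name)
    K=np.array(info['camera_matrix'],float); D=np.array(info['D'],float)
    if 'mount' in info:
        M=np.array(info['mount']); T=np.eye(4); T[:3,:3]=Ro.from_quat(o['tool_rot']).as_matrix(); T[:3,3]=o['eef_pos']
        W=T@M
    else:
        W=np.eye(4); R=np.array(info['R']); W[:3,:3]=R.T; W[:3,3]=-R.T@np.array(info['t'])
    return img,d,K,D,W
def cloud(c):
    img,d,K,D,W=c
    h,w=d.shape; u,v=np.meshgrid(np.arange(w),np.arange(h))
    p=cv2.undistortPoints(np.stack([u,v],-1).reshape(-1,1,2).astype(float),K,D).reshape(h,w,2)
    P=np.dstack([p*d[...,None],d])
    X=P@W[:3,:3].T+W[:3,3]; X[d<=0]=np.nan
    return X
def save(img,name): cv2.imwrite('pics/'+name,cv2.cvtColor(img,cv2.COLOR_RGB2BGR))
E
python3 - <<'E'
from h import *
o=bot.get_obs(); print(o)
for n in ['scene','side','wrist']:
    c=cam(n); save(c[0],n+'0.png'); np.savez('/tmp/%s0.npz'%n,X=cloud(c),img=c[0]); print(n,c[4].round(3).tolist(), (c[1]>0).mean())
E
```

```text
total 12
drwxr-xr-x  3 agent agent 4096 Dec  7 06:43 .
drwxr-xr-x 23 root  root  4096 Dec  7 06:43 ..
drwxr-xr-x  2 agent agent 4096 Dec  7 06:43 pics
{'clock': 0.0, 'joint_pos': array([-1.30702710e+00,  2.41384509e-01,  3.70392711e-03,  1.33519935e+00,
       -5.77771929e-06,  1.57076314e+00]), 'joint_vel': array([ 0.00034637,  0.00035608,  0.00176856, -0.0007282 ,  0.0012816 ,
       -0.00117671]), 'tau': array([-2.66909221e-03, -3.72320652e+01,  2.52405918e+01,  1.69915828e-02,
       -8.87130795e-05,  1.73854471e-05]), 'eef_pos': array([ 0.1301916 , -0.4820879 ,  0.23041943]), 'tool_rot': array([ 0.43034331,  0.56200217, -0.42945078,  0.56082994]), 'ft_force': array([-0.08420983, -0.28950331, -0.26415382]), 'ft_torque': array([ 0.00848986, -0.02643492,  0.02123834]), 'grip_width': 0.08523937009312794}
scene [[-0.767, 0.544, -0.34, 1.172], [0.642, 0.658, -0.395, 0.671], [0.009, -0.521, -0.854, 1.59], [0.0, 0.0, 0.0, 1.0]] 0.9960286458333333
side [[-0.838, -0.331, 0.434, -0.002], [-0.546, 0.507, -0.667, 0.897], [0.0, -0.796, -0.606, 0.939], [0.0, 0.0, 0.0, 1.0]] 0.9960026041666666
wrist [[0.26, -0.912, -0.316, 0.212], [-0.966, -0.246, -0.084, -0.462], [-0.002, 0.327, -0.945, 0.372], [0.0, 0.0, 0.0, 1.0]] 0.9960188802083333
```

View pics/scene0.png

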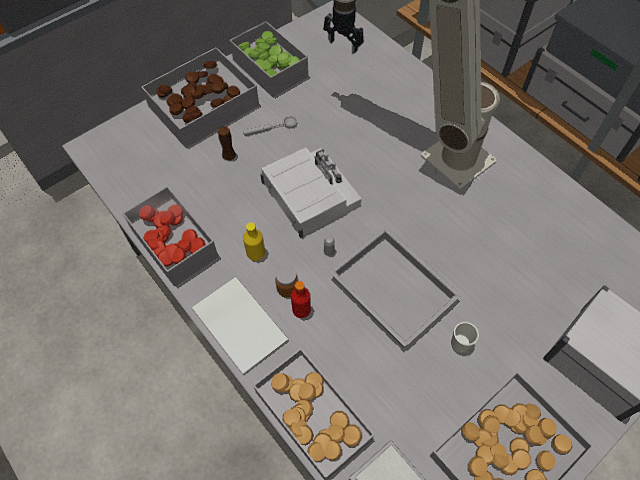

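View pics/side0.png

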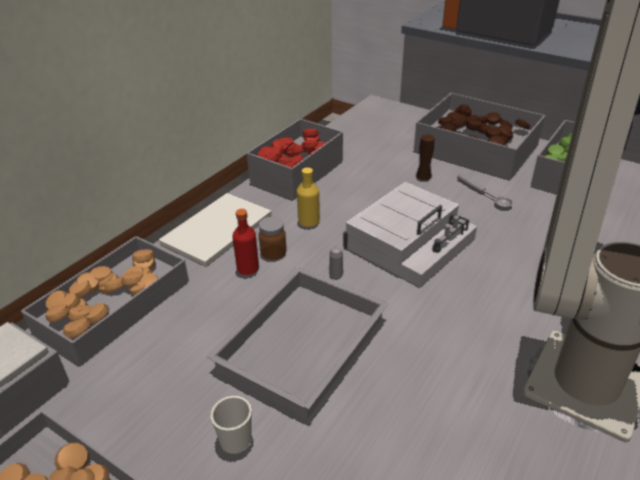

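View pics/wrist0.png

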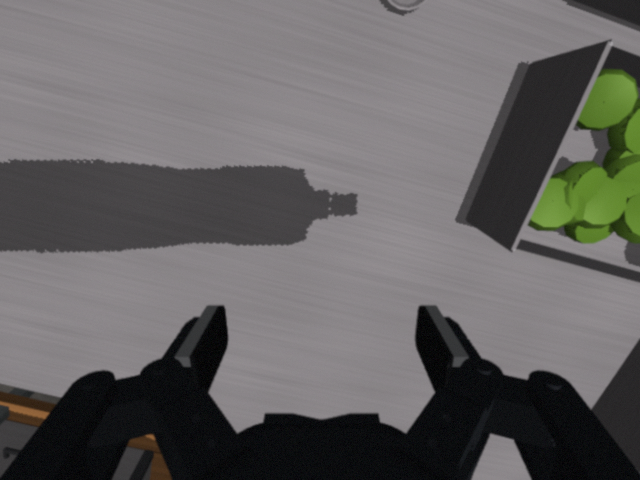

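The scene view shows the case near px (310,188), with its latch at (328,168), and the pan near (395,290). In the side view they are at (410,230) and (300,340). Next I measure them from the depth data.

Run:
```python
from h import *
for n in ['scene','side']:
    f=np.load('/tmp/%s0.npz'%n); X=f['X']
    # rough
    p={'scene':[(310,188),(345,200),(328,168),(395,290),(330,243),(465,335),(255,240),(287,283),(300,300),(228,145),(290,122)],
       'side':[(400,220),(430,262),(300,340),(336,255),(232,410)]}[n]
    for u,v in p: print(n,(u,v),X[v,u].round(3))
    Z=X[...,2]
    # heightmap in ROI
    for lo,hi,nm in [(0.072,0.088,'lid')]:
        m=(Z>lo)&(Z<hi)&(X[...,0]>0.2)&(X[...,0]<0.75)&(abs(X[...,1])<0.45)
        k,l,s,c=cv2.connectedComponentsWithStats(m.astype(np.uint8))
        for i in range(1,k):
            if s[i,4]>150:
                q=X[l==i]; r=cv2.minAreaRect((q[:,:2]*1000).astype(np.float32)); print(nm,s[i].tolist(),np.round(r[0]),np.round(r[1]),round(r[2],1),np.median(q[:,2]).round(4))
    m=(abs(Z-0.045)<0.004)&(X[...,0]>0.2)&(X[...,0]<0.8)&(abs(X[...,1])<0.45)
    k,l,s,c=cv2.connectedComponentsWithStats(m.astype(np.uint8))
    for i in range(1,k):
        if s[i,4]>80:
            q=X[l==i]; r=cv2.minAreaRect((q[:,:2]*1000).astype(np.float32)); print('rim',s[i].tolist(),np.round(r[0]),np.round(r[1]),round(r[2],1))
```

```text
scene (310, 188) [ 0.515 -0.184  0.08 ]
scene (345, 200) [ 0.46  -0.077  0.081]
scene (328, 168) [ 0.403 -0.229  0.046]
scene (395, 290) [0.524 0.232 0.008]
scene (330, 243) [0.593 0.008 0.07 ]
scene (465, 335) [0.466 0.469 0.008]
scene (255, 240) [ 0.773 -0.125  0.109]
scene (287, 283) [0.782 0.04  0.092]
scene (300, 300) [0.792 0.114 0.113]
scene (228, 145) [ 0.614 -0.504  0.073]
scene (290, 122) [ 0.353 -0.504  0.002]
lid [262, 147, 85, 78, 3263] [ 522. -214.] [259. 174.] 82.5 0.081
rim [331, 172, 26, 29, 141] [ 407. -144.] [132.  43.] 81.7
rim [361, 227, 84, 58, 356] [422. 175.] [ 98. 271.] 21.9
rim [330, 249, 35, 52, 237] [618. 112.] [170.  93.] 53.8
rim [360, 282, 101, 64, 507] [522. 292.] [240. 182.] 1.8
side (400, 220) [ 0.513 -0.182  0.083]
side (430, 262) [ 0.397 -0.121  0.043]
side (300, 340) [0.531 0.221 0.005]
side (336, 255) [0.58  0.006 0.069]
side (232, 410) [0.511 0.453 0.047]
lid [346, 182, 113, 72, 3992] [ 522. -216.] [261. 176.] 81.9 0.0816
rim [343, 223, 134, 51, 949] [ 443. -150.] [342. 172.] 42.6
rim [208, 267, 180, 142, 2671] [524. 222.] [241. 324.] 2.2
```

{"fn": "step_arm", "kwargs": {"series": [{"z": 4, "twist": -5}, {"x": 8, "y": 8, "z": 10, "twist": -11}, {"x": 27, "y": 27, "z": 10, "twist": -22}, {"x": 27, "y": 27, "z": 10, "twist": -22}, {"x": 27, "y": 27, "z": 10, "twist": -22}, {"x": 27, "y": 27, "z": 10, "twist": -22}, {"x": 27, "y": 27, "z": 10, "twist": -22}, {"x": 27, "y": 27, "z": 10, "twist": -22}, {"x": 27, "y": 27, "z": 10, "twist": -22}, {"x": 27, "y": 27, "z": 10, "twist": -22}]}}

```text
$.series[0]: bad value
```

{"fn": "step_arm", "kwargs": {"series": [{}, {}, {"jaw": 8.5}]}}

```text
$.series[0]: bad value
```

Run:
```python
from h import *
o=bot.get_obs(); print(o['eef_pos'],o['joint_pos'].round(3),o['ft_force'],Ro.from_quat(o['tool_rot']).as_matrix().round(3).tolist())
c=cam('wrist'); save(c[0],'w1.png'); np.savez('/tmp/w1.npz',X=cloud(c),img=c[0]); print(c[4].round(3).tolist())
```

```text
[ 0.13025031 -0.48222708  0.2306138 ] [-1.307  0.241  0.004  1.335  0.     1.571] [ 0.6087753  -0.16635942  0.05275664] [[-0.0, 0.965, 0.261], [0.002, 0.261, -0.965], [-1.0, 0.0, -0.002]]
[[0.26, -0.912, -0.316, 0.212], [-0.966, -0.246, -0.084, -0.462], [-0.001, 0.327, -0.945, 0.372], [0.0, 0.0, 0.0, 1.0]]
```

View pics/w1.png

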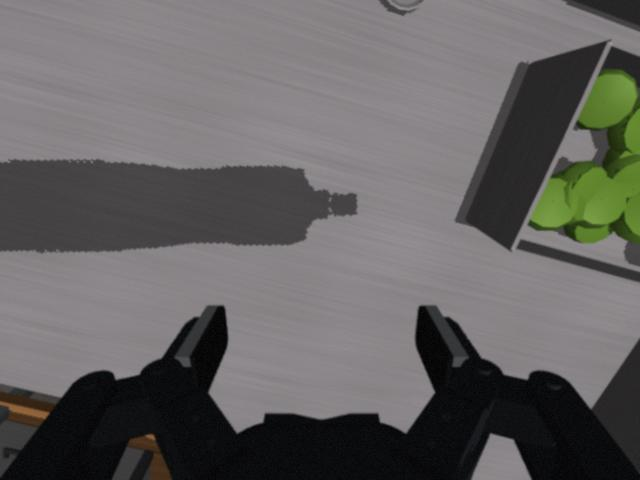

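The calls were refused because a row needs all five fields, so the arm hasn't moved and this view is unchanged.

{"fn": "step_arm", "kwargs": {"series": [{"x": 0, "y": 0, "z": 4, "twist": -5, "jaw": 8.5}, {"x": 6, "y": 6, "z": 8, "twist": -11, "jaw": 8.5}, {"x": 27, "y": 27, "z": 10, "twist": -22, "jaw": 8.5}, {"x": 27, "y": 27, "z": 10, "twist": -22, "jaw": 8.5}, {"x": 27, "y": 27, "z": 10, "twist": -22, "jaw": 8.5}, {"x": 27, "y": 27, "z": 10, "twist": -22, "jaw": 8.5}, {"x": 27, "y": 27, "z": 10, "twist": -22, "jaw": 8.5}, {"x": 27, "y": 27, "z": 10, "twist": -22, "jaw": 8.5}, {"x": 27, "y": 27, "z": 10, "twist": -22, "jaw": 8.5}, {"x": 27, "y": 27, "z": 10, "twist": -22, "jaw": 8.5}]}}

```text
clock: 1.03
eef_pos: [0.3888, -0.223, 0.3289]
tool_rot: [0.529, 0.469, -0.529, 0.469]
ft_force: [1.1, -1.4, -0.6]
grip_width: 0.0851
```

{"fn": "step_arm", "kwargs": {"series": [{"x": 1, "y": 1, "z": 0, "twist": 0, "jaw": 4}, {"x": 1, "y": 1, "z": 0, "twist": 0, "jaw": 4}, {"x": 1, "y": 1, "z": 0, "twist": 0, "jaw": 4}, {"x": 1, "y": 1, "z": 0, "twist": 0, "jaw": 3}, {"x": 1, "y": 1, "z": 0, "twist": 0, "jaw": 3}]}}

```text
clock: 1.45
eef_pos: [0.3979, -0.2138, 0.3287]
tool_rot: [0.53, 0.469, -0.529, 0.468]
ft_force: [-0.6, -0.0, 0.1]
grip_width: 0.0301
```

Run:
```python
from h import *
o=bot.get_obs(); print(o['eef_pos'],o['joint_pos'].round(3),o['ft_force'],o['grip_width'])
c=cam('wrist'); save(c[0],'w1.png'); np.savez('/tmp/w1.npz',X=cloud(c),img=c[0]); print(c[4].round(3).tolist())
```

```text
[ 0.39790517 -0.21375513  0.32870353] [-4.94e-01  1.23e-01  1.11e-01  1.56e+00  1.00e-03  2.77e+00] [-0.64916216 -0.01093248  0.07360443] 0.030053423193966148
[[-0.122, -0.938, -0.325, 0.482], [-0.992, 0.116, 0.041, -0.225], [-0.001, 0.327, -0.945, 0.47], [0.0, 0.0, 0.0, 1.0]]
```

View pics/w1.png

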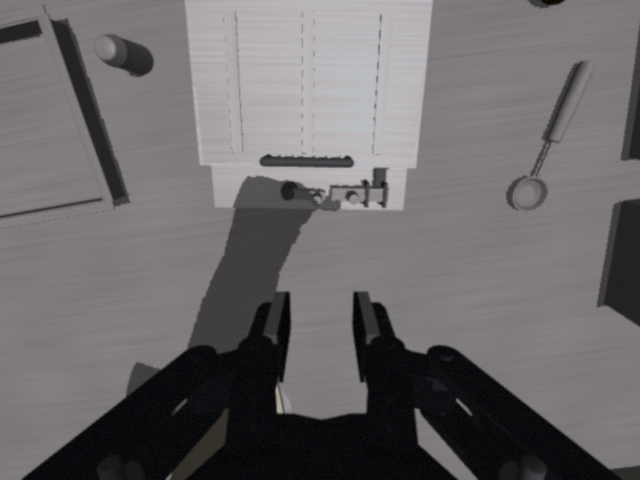

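Run:
```python
from h import *
f=np.load('/tmp/w1.npz'); X=f['X']; img=f['img']
cr=img[140:220,180:440]; save(cv2.resize(cr,None,fx=3,fy=3,interpolation=cv2.INTER_CUBIC),'w1c.png')
Z=X[...,2]
m=((Z>.074)&(Z<.088)).astype(np.uint8)
k,l,s,c=cv2.connectedComponentsWithStats(m)
i=1+np.argmax(s[1:,4]); q=X[l==i]; print(s[i]); r=cv2.minAreaRect((q[:,:2]*1000).astype(np.float32)); print(r,np.median(q[:,2]))
# case yaw from rail front and sides
sub=X[140:215,200:420]; zz=sub[...,2]
for u,v in [(318,197),(352,197),(306,160),(280,160),(340,160),(288,188)]:
    print((u,v),X[v-2:v+3,u-2:u+3].reshape(-1,3).round(3)[[0,12,24]].tolist())
for lo,hi in [(.085,.1),(.103,.122)]:
    m=((Z>lo)&(Z<hi)&(X[...,0]<.5)&(X[...,1]<-.1)&(X[...,0]>.33)).astype(np.uint8); m[230:]=0
    k,l,s,c=cv2.connectedComponentsWithStats(m)
    for i in range(1,k):
        if s[i,4]>3: q=X[l==i]; print(lo,s[i],q.min(0).round(4),q.max(0).round(4),q.mean(0).round(4),cv2.minAreaRect((q[:,:2]*1000).astype(np.float32)))
```

```text
[  185     0   248   168 37655]
((521.541259765625, -215.26254272460938), (251.66256713867188, 167.9780731201172), 82.02610778808594) 0.07913209759521056
(318, 197) [[0.405, -0.209, 0.088], [0.404, -0.212, 0.094], [0.401, -0.214, 0.095]]
(352, 197) [[0.401, -0.249, 0.089], [0.399, -0.25, 0.094], [0.397, -0.252, 0.095]]
(306, 160) [[0.451, -0.203, 0.114], [0.449, -0.205, 0.116], [0.446, -0.207, 0.115]]
(280, 160) [[0.454, -0.176, 0.116], [0.452, -0.178, 0.116], [0.45, -0.18, 0.116]]
(340, 160) [[0.446, -0.238, 0.112], [0.444, -0.24, 0.114], [0.442, -0.242, 0.115]]
(288, 188) [[0.415, -0.172, 0.056], [0.414, -0.176, 0.068], [0.411, -0.178, 0.067]]
0.085 [266 155   5   2   7] [ 0.4556 -0.1644  0.0891] [ 0.4576 -0.161   0.0983] [ 0.4567 -0.1629  0.0931] ((456.7965393066406, -162.80581665039062), (3.913961887359619, 0.4582112729549408), 60.218658447265625)
0.085 [345 156   6   2   8] [ 0.4442 -0.2519  0.0859] [ 0.445  -0.2471  0.0993] [ 0.4447 -0.2495  0.0919] ((444.6785583496094, -249.49632263183594), (0.6276641488075256, 4.844264984130859), 3.6379141807556152)
0.085 [349 193  11  12  97] [ 0.3906 -0.2582  0.0864] [ 0.4022 -0.2467  0.0955] [ 0.3969 -0.2522  0.0933] ((396.3356628417969, -252.4400177001953), (11.176471710205078, 11.277872085571289), 22.748441696166992)
0.085 [312 195  10  11  93] [ 0.3943 -0.2149  0.0868] [ 0.4053 -0.2039  0.096 ] [ 0.4003 -0.2097  0.0934] ((399.9971008300781, -209.4720458984375), (10.38227653503418, 10.764740943908691), 82.5111312866211)
0.103 [260 156  94  12 906] [ 0.4353 -0.2538  0.1041] [ 0.4576 -0.1566  0.118 ] [ 0.4467 -0.2052  0.1149] ((446.2962341308594, -205.2046661376953), (97.76103973388672, 10.017256736755371), 82.00655364990234)
```

View pics/w1c.png

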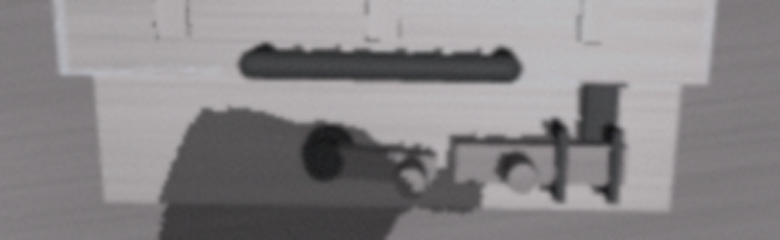

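The crop shows the keeper post at about px (316,197), the bolt post at (352,197) and the handle bar at (306,160). All three match the geometry in the task. The case centre is (522,-216) mm with yaw -8.0°. Next I descend onto the keeper post.

{"fn": "step_arm", "kwargs": {"series": [{"x": 0.2, "y": 0.4, "z": -4, "twist": -1, "jaw": 3}, {"x": 0.2, "y": 0.4, "z": -8, "twist": -1, "jaw": 3}, {"x": 0.2, "y": 0.4, "z": -12, "twist": -1, "jaw": 3}, {"x": 0.2, "y": 0.4, "z": -16, "twist": -1, "jaw": 3}, {"x": 0.2, "y": 0.4, "z": -20, "twist": -1, "jaw": 3}, {"x": 0.2, "y": 0.4, "z": -22, "twist": -1, "jaw": 3}, {"x": 0.2, "y": 0.4, "z": -22, "twist": -1, "jaw": 3}, {"x": 0.2, "y": 0.4, "z": -22, "twist": -1, "jaw": 3}]}}

```text
clock: 2.17
eef_pos: [0.3986, -0.2103, 0.1083]
tool_rot: [-0.534, -0.465, 0.534, -0.462]
ft_force: [0.4, -0.1, 0.2]
grip_width: 0.0304
```

Run:
```python
from h import *
o=bot.get_obs(); print(o['eef_pos'],o['ft_force'])
for n in ['side','scene']:
    c=cam(n); X=cloud(c)
    a={'side':(slice(150,330),slice(330,510)),'scene':(slice(90,270),slice(230,410))}[n]
    save(cv2.resize(c[0][a],None,fx=3,fy=3),n+'1.png')
```

```text
[ 0.39861117 -0.21030026  0.10829146] [ 0.40653118 -0.09341651  0.15423612]
```

View pics/side1.png

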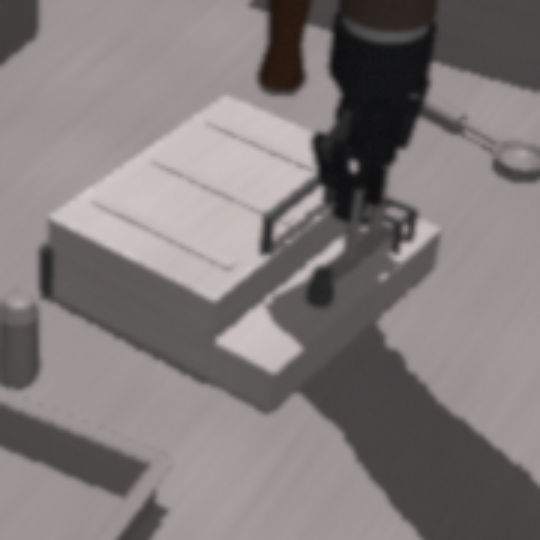

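The gripper is straddling the keeper post, centred in the crop at about (355,215).

{"fn": "step_arm", "kwargs": {"series": [{"x": 0.1, "y": 0.1, "z": -2, "twist": 0, "jaw": 3}, {"x": 0.1, "y": 0.1, "z": -3.6, "twist": 0, "jaw": 3}, {"x": 0.1, "y": 0.1, "z": -3.6, "twist": 0, "jaw": 3}, {"x": 0.1, "y": 0.1, "z": -3.6, "twist": 0, "jaw": 1.0}, {"x": 0.1, "y": 0.1, "z": -3.6, "twist": 0, "jaw": 1.0}, {"x": 0.1, "y": 0.1, "z": -3.6, "twist": 0, "jaw": 1.0}, {"x": 0.1, "y": 0.1, "z": -3.6, "twist": 0, "jaw": 1.0}]}}

```text
clock: 2.85
eef_pos: [0.4032, -0.2089, 0.0763]
tool_rot: [0.536, 0.463, -0.532, 0.465]
ft_force: [1.2, 5.3, -0.7]
grip_width: 0.0105
```

{"fn": "step_arm", "kwargs": {"series": [{"x": 0, "y": 0, "z": 0, "twist": 0, "jaw": 0.6}, {"x": 0, "y": 0, "z": 0, "twist": 0, "jaw": 0.6}, {"x": 0, "y": 0, "z": 0, "twist": 0, "jaw": 0.6}]}}

```text
clock: 3.1
eef_pos: [0.4033, -0.2087, 0.0766]
tool_rot: [0.536, 0.463, -0.531, 0.464]
ft_force: [1.1, 1.5, -5.0]
grip_width: 0.0096
```

{"fn": "step_arm", "kwargs": {"series": [{"x": -0.6, "y": 0.15, "z": 0, "twist": 0, "jaw": 0.6}, {"x": -1.2, "y": 0.45, "z": 0, "twist": 0, "jaw": 0.6}, {"x": -1.6, "y": 0.8, "z": 0, "twist": 0, "jaw": 0.6}, {"x": -2.1, "y": 1.3, "z": 0, "twist": 0, "jaw": 0.6}, {"x": -2.5, "y": 1.8, "z": 0, "twist": 0, "jaw": 0.6}, {"x": -2.7, "y": 2.3, "z": 0, "twist": 0, "jaw": 0.6}, {"x": -2.7, "y": 2.3, "z": 0, "twist": 0, "jaw": 0.6}]}}

```text
clock: 3.68
eef_pos: [0.3738, -0.1884, 0.0769]
tool_rot: [-0.534, -0.461, 0.535, -0.465]
ft_force: [-5.3, -9.0, -5.4]
grip_width: 0.0091
```

Run:
```python
from h import *
o=bot.get_obs(); print(o['eef_pos'],o['ft_force'],o['grip_width'])
c=cam('wrist'); save(c[0],'w2.png')
c=cam('side'); save(cv2.resize(c[0][150:330,330:510],None,fx=3,fy=3),'side2.png')
```

```text
[ 0.37376463 -0.18835599  0.07693086] [-5.30087316 -8.95340092 -5.41907777] 0.009077041164496058
```

View pics/w2.png

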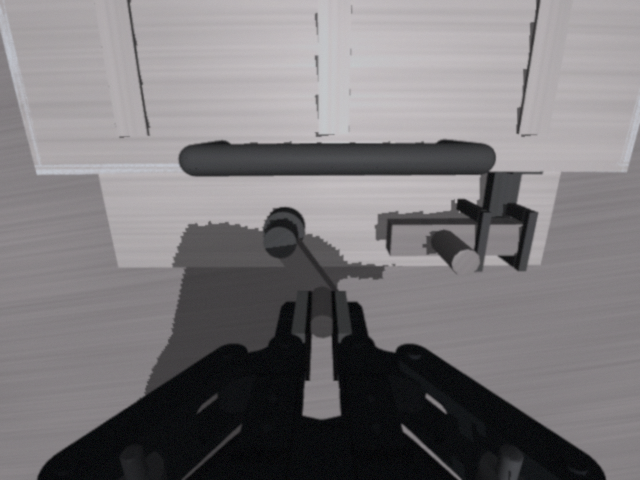

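View pics/side2.png

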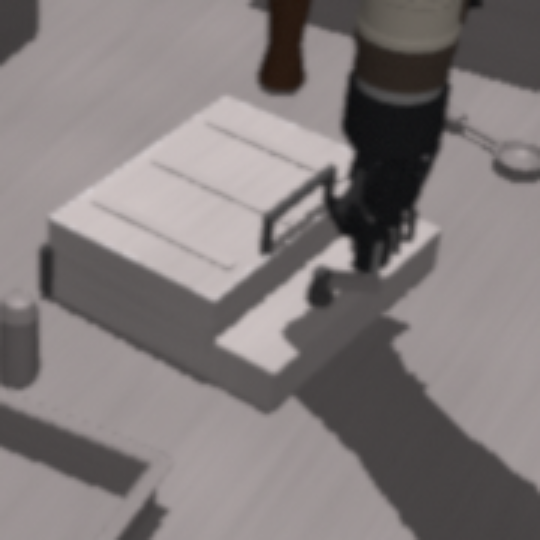

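The keeper is held at px (322,322) and has swung to about 1.03 rad, clear of the bolt. Next I release it and go to the bolt post.

{"fn": "step_arm", "kwargs": {"series": [{"x": 0, "y": 0, "z": 0, "twist": 0, "jaw": 3}, {"x": 0, "y": 0, "z": 0, "twist": 0, "jaw": 3}, {"x": 0, "y": 0, "z": 0, "twist": 0, "jaw": 3}, {"x": 0, "y": 0, "z": 3, "twist": 0, "jaw": 3}, {"x": 0, "y": 0, "z": 5, "twist": 0, "jaw": 3}, {"x": 2.3, "y": -3, "z": 5, "twist": 0, "jaw": 3}, {"x": 2.3, "y": -6.4, "z": 5, "twist": 0, "jaw": 3}, {"x": 2.3, "y": -6.4, "z": 5, "twist": 0, "jaw": 3}, {"x": 2.3, "y": -6.4, "z": 5, "twist": 0, "jaw": 3}, {"x": 2.3, "y": -6.4, "z": 4, "twist": 0, "jaw": 3}]}}

```text
clock: 4.62
eef_pos: [0.3978, -0.2529, 0.1185]
tool_rot: [-0.535, -0.46, 0.535, -0.465]
ft_force: [-0.1, -0.4, 0.3]
grip_width: 0.0298
```

Run:
```python
from h import *
o=bot.get_obs(); print(o['eef_pos'],o['ft_force'],o['grip_width'])
c=cam('wrist'); save(c[0],'w3.png'); X=cloud(c); Z=X[...,2]
m=((Z>.085)&(Z<.1)&(X[...,0]<.43)&(X[...,1]<-.1)&(X[...,0]>.33)).astype(np.uint8)
k,l,s,c=cv2.connectedComponentsWithStats(m)
for i in range(1,k):
  if s[i,4]>30: q=X[l==i]; print(s[i],q.mean(0).round(4),cv2.minAreaRect((q[:,:2]*1000).astype(np.float32)))
```

```text
[ 0.39778631 -0.25286525  0.1184786 ] [-0.08509772 -0.39624458  0.32304075] 0.029818815305112115
[308 273  22  25 439] [ 0.3979 -0.2525  0.0927] ((396.8344421386719, -252.2976837158203), (11.576350212097168, 11.773118019104004), 23.573081970214844)
[209 318  24  25 440] [ 0.377  -0.191   0.0922] ((375.8274841308594, -190.24197387695312), (11.650599479675293, 12.51541519165039), 35.42298889160156)
```

View pics/w3.png

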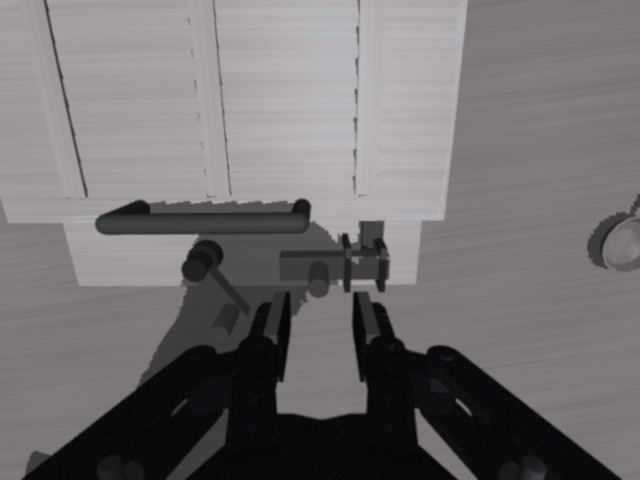

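The bolt post is at px (318,278) and the keeper post, swung out, at (222,325). There are guide brackets at px 345 and 383, right beside the bolt post, so I check their height first.

Run:
```python
from h import *
c=cam('wrist'); X=cloud(c)
for v in (240,255,270,285):
  print(v,[(u,*(X[v,u]*1000).round().astype(int).tolist()) for u in range(296,396,6)])
```

```text
240 [(296, 407, -237, 39), (302, 407, -241, 40), (308, 406, -245, 38), (314, 406, -249, 39), (320, 405, -253, 39), (326, 404, -257, 39), (332, 404, -261, 39), (338, 403, -265, 38), (344, 402, -270, 39), (350, 408, -273, 58), (356, 401, -278, 38), (362, 401, -282, 40), (368, 404, -285, 51), (374, 403, -289, 50), (380, 405, -292, 56), (386, 406, -295, 59), (392, 397, -303, 38)]
255 [(296, 406, -238, 66), (302, 406, -242, 66), (308, 405, -246, 65), (314, 405, -249, 67), (320, 404, -253, 65), (326, 404, -257, 66), (332, 403, -260, 65), (338, 403, -264, 66), (344, 402, -268, 66), (350, 403, -271, 69), (356, 401, -275, 66), (362, 401, -279, 66), (368, 400, -282, 66), (374, 400, -286, 66), (380, 399, -290, 66), (386, 400, -293, 70), (392, 398, -297, 67)]
270 [(296, 396, -237, 64), (302, 396, -240, 66), (308, 396, -244, 66), (314, 401, -249, 80), (320, 402, -253, 83), (326, 401, -256, 81), (332, 393, -259, 66), (338, 393, -263, 66), (344, 392, -267, 66), (350, 393, -270, 70), (356, 391, -274, 65), (362, 391, -278, 66), (368, 390, -281, 66), (374, 389, -285, 66), (380, 389, -289, 65), (386, 391, -292, 71), (392, 388, -296, 66)]
285 [(296, 354, -225, -1), (302, 353, -230, -1), (308, 352, -235, 0), (314, 398, -249, 93), (320, 398, -252, 94), (326, 397, -255, 93), (332, 349, -255, -2), (338, 348, -261, -1), (344, 348, -266, -1), (350, 383, -269, 70), (356, 346, -276, -1), (362, 346, -281, 0), (368, 345, -286, 0), (374, 343, -291, -2), (380, 377, -288, 63), (386, 380, -291, 70), (392, 341, -307, -1)]
```

{"fn": "step_arm", "kwargs": {"series": [{"x": -0.1, "y": 0.05, "z": -2, "twist": -1, "jaw": 3}, {"x": -0.1, "y": 0.05, "z": -4, "twist": -1, "jaw": 3}, {"x": -0.1, "y": 0.05, "z": -4, "twist": -1, "jaw": 3}, {"x": -0.1, "y": 0.05, "z": -4, "twist": -1, "jaw": 0.6}, {"x": -0.1, "y": 0.05, "z": -4, "twist": -1, "jaw": 0.6}, {"x": -0.1, "y": 0.05, "z": -4, "twist": -1, "jaw": 0.6}, {"x": -0.1, "y": 0.05, "z": -4, "twist": -1, "jaw": 0.6}]}}

```text
clock: 5.3
eef_pos: [0.3945, -0.2501, 0.0766]
tool_rot: [-0.538, -0.458, 0.539, -0.459]
ft_force: [-1.3, 1.4, 1.2]
grip_width: 0.0095
```

{"fn": "step_arm", "kwargs": {"series": [{"x": 0.1, "y": 0.7, "z": 0, "twist": 0, "jaw": 0.6}, {"x": 0.2, "y": 1.4, "z": 0, "twist": 0, "jaw": 0.6}, {"x": 0.3, "y": 2.1, "z": 0, "twist": 0, "jaw": 0.6}, {"x": 0.4, "y": 2.7, "z": 0, "twist": 0, "jaw": 0.6}, {"x": 0.4, "y": 3.0, "z": 0, "twist": 0, "jaw": 0.6}, {"x": 0.4, "y": 3.0, "z": 0, "twist": 0, "jaw": 0.6}]}}

```text
clock: 5.8
eef_pos: [0.3986, -0.2202, 0.0766]
tool_rot: [-0.537, -0.458, 0.539, -0.46]
ft_force: [-0.7, -3.9, -4.9]
grip_width: 0.0092
```

Next I release, lift clear, and look from above.

{"fn": "step_arm", "kwargs": {"series": [{"x": 0, "y": 0, "z": 0, "twist": 0, "jaw": 3}, {"x": 0, "y": 0, "z": 0, "twist": 0, "jaw": 3}, {"x": 0, "y": 0, "z": 0, "twist": 0, "jaw": 3}, {"x": 0, "y": 0, "z": 4, "twist": 0, "jaw": 3}, {"x": 0, "y": 0, "z": 8, "twist": 0, "jaw": 3}, {"x": 0, "y": 0, "z": 10, "twist": 0, "jaw": 3}, {"x": 0, "y": 0, "z": 10, "twist": 0, "jaw": 3}]}}

```text
clock: 6.38
eef_pos: [0.4024, -0.2218, 0.1825]
tool_rot: [0.539, 0.454, -0.537, 0.463]
ft_force: [2.0, -0.0, 0.4]
grip_width: 0.0302
```

Run:
```python
from h import *
o=bot.get_obs(); print(o['eef_pos'],o['ft_force'],o['grip_width'],o['joint_pos'].round(2))
c=cam('wrist'); save(c[0],'w4.png'); X=cloud(c); Z=X[...,2]
for lo,hi in [(.085,.1),(.105,.12)]:
  m=((Z>lo)&(Z<hi)&(X[...,0]<.47)&(X[...,1]<-.1)&(X[...,0]>.33)).astype(np.uint8)
  k,l,s,c=cv2.connectedComponentsWithStats(m)
  for i in range(1,k):
    if s[i,4]>30: q=X[l==i]; print(s[i],q.mean(0).round(4),cv2.minAreaRect((q[:,:2]*1000).astype(np.float32)))
```

```text
[ 0.40235743 -0.22184269  0.18247615] [ 2.01632574 -0.04838359  0.40536031] 0.03018054653284119 [-0.5   0.18 -0.2   1.18 -0.    2.8 ]
[342 182  13   7  43] [ 0.4443 -0.2488  0.0927] ((443.9237060546875, -248.97535705566406), (2.607194423675537, 8.55331802368164), 9.888285636901855)
[216 185  15   6  54] [ 0.4563 -0.1631  0.092 ] ((456.1604309082031, -162.69900512695312), (7.523159980773926, 2.053351402282715), 53.31678009033203)
[312 239  16  18 240] [ 0.4018 -0.2221  0.093 ] ((400.8544921875, -221.82371520996094), (11.604320526123047, 11.627972602844238), 5.1754255294799805)
[277 275  16  17 221] [ 0.3768 -0.1907  0.0925] ((376.03009033203125, -190.59835815429688), (11.47638988494873, 9.975496292114258), 80.09469604492188)
[ 205  187  155   20 2364] [ 0.4471 -0.2054  0.1149] ((446.39727783203125, -204.9697265625), (99.44873046875, 10.359896659851074), 81.86239624023438)
```

View pics/w4.png

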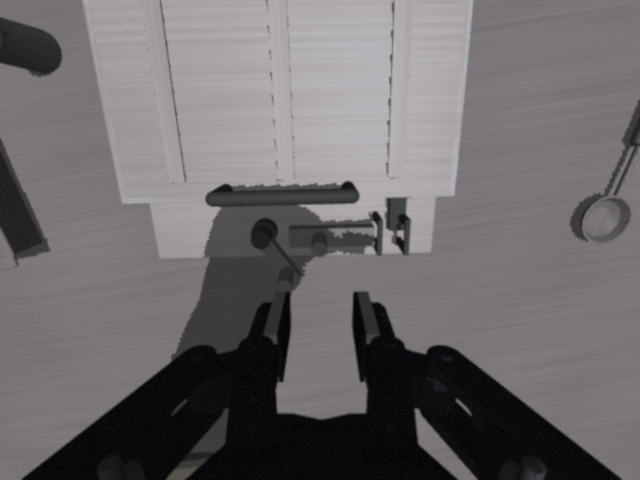

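The bolt has moved 30.8 mm: its post is now at px (319,243) and the tongue at (397,212) is free. Next I turn 90° over the handle.

{"fn": "step_arm", "kwargs": {"series": [{"x": 1, "y": 0.5, "z": 0, "twist": 7, "jaw": 3}, {"x": 2, "y": 1, "z": 0, "twist": 14, "jaw": 3}, {"x": 3, "y": 1.7, "z": 0, "twist": 21, "jaw": 3}, {"x": 4.4, "y": 1.7, "z": 0, "twist": 28, "jaw": 3}, {"x": 4.4, "y": 1.7, "z": 0, "twist": 35, "jaw": 3}, {"x": 4.4, "y": 1.7, "z": 0, "twist": 42, "jaw": 3}, {"x": 4.4, "y": 1.7, "z": 0, "twist": 49, "jaw": 3}, {"x": 4.4, "y": 1.7, "z": 0, "twist": 56, "jaw": 3}, {"x": 4.4, "y": 1.7, "z": 0, "twist": 63, "jaw": 3}, {"x": 4.4, "y": 1.7, "z": 0, "twist": 70, "jaw": 3}]}}

```text
clock: 7.27
eef_pos: [0.4443, -0.2036, 0.1784]
tool_rot: [0.178, 0.683, -0.173, 0.687]
ft_force: [-0.9, -1.1, -0.3]
grip_width: 0.03
```

{"fn": "step_arm", "kwargs": {"series": [{"x": 0, "y": 0, "z": 0, "twist": 7, "jaw": 3}, {"x": 0, "y": 0, "z": 0, "twist": 14, "jaw": 3}, {"x": 0, "y": 0, "z": 0, "twist": 20, "jaw": 3}, {"x": 0, "y": 0, "z": -3, "twist": 20, "jaw": 3}, {"x": 0, "y": 0, "z": -4, "twist": 20, "jaw": 3}, {"x": 0, "y": 0, "z": -4, "twist": 20, "jaw": 3}]}}

```text
clock: 7.77
eef_pos: [0.4413, -0.2021, 0.1346]
tool_rot: [0.058, 0.706, -0.05, 0.704]
ft_force: [-0.8, 0.4, -0.9]
grip_width: 0.03
```

Run:
```python
from h import *
o=bot.get_obs(); print(o['eef_pos'],o['ft_force'],o['grip_width'],o['joint_pos'].round(2))
print(Ro.from_quat(o['tool_rot']).as_matrix().round(3).tolist())
```

```text
[ 0.4412647  -0.20205167  0.13457885] [-0.82484714  0.42530436 -0.86488346] 0.030000308250313062 [-0.43  0.28 -0.2   1.1   0.01  1.29]
[[-0.003, 0.153, 0.988], [0.011, 0.988, -0.153], [-1.0, 0.01, -0.005]]
```

{"fn": "step_arm", "kwargs": {"series": [{"x": 0.5, "y": -0.3, "z": 0, "twist": 1, "jaw": 3}, {"x": 0.5, "y": -0.3, "z": -2, "twist": 1, "jaw": 3}, {"x": 0.5, "y": -0.3, "z": -3.5, "twist": 1, "jaw": 3}, {"x": 0.5, "y": -0.3, "z": -3.5, "twist": 1, "jaw": 3}, {"x": 0.5, "y": -0.3, "z": -3.5, "twist": 1, "jaw": 0.4}, {"x": 0.5, "y": -0.3, "z": -3.5, "twist": 1, "jaw": 0.4}, {"x": 0.5, "y": -0.3, "z": -3.5, "twist": 1, "jaw": 0.4}, {"x": 0.5, "y": -0.3, "z": -3.5, "twist": 1, "jaw": 0.4}]}}

```text
clock: 8.43
eef_pos: [0.4459, -0.2052, 0.1005]
tool_rot: [0.052, 0.707, -0.044, 0.704]
ft_force: [-4.3, 0.3, 3.9]
grip_width: 0.0072
```

{"fn": "step_arm", "kwargs": {"series": [{"x": 0.7, "y": -0.1, "z": 1.65, "twist": 0, "jaw": 0.4}, {"x": 1.6, "y": -0.23, "z": 3.2, "twist": 0, "jaw": 0.4}, {"x": 2.7, "y": -0.38, "z": 4.7, "twist": 0, "jaw": 0.4}, {"x": 3.9, "y": -0.55, "z": 6.05, "twist": 0, "jaw": 0.4}, {"x": 5.2, "y": -0.73, "z": 7.25, "twist": 0, "jaw": 0.4}, {"x": 6.65, "y": -0.93, "z": 8.35, "twist": 0, "jaw": 0.4}, {"x": 8.2, "y": -1.15, "z": 9.25, "twist": 0, "jaw": 0.4}, {"x": 9.85, "y": -1.38, "z": 10.0, "twist": 0, "jaw": 0.4}, {"x": 11.55, "y": -1.62, "z": 10.55, "twist": 0, "jaw": 0.4}, {"x": 13.3, "y": -1.87, "z": 10.95, "twist": 0, "jaw": 0.4}]}}

```text
clock: 9.27
eef_pos: [0.5775, -0.2235, 0.2128]
tool_rot: [0.052, 0.708, -0.044, 0.703]
ft_force: [-7.8, 1.4, 5.4]
grip_width: 0.0073
```

Run:
```python
from h import *
o=bot.get_obs(); print(o['eef_pos'],o['ft_force'],o['grip_width'],o['joint_pos'].round(2))
c=cam('side'); save(c[0],'side3.png')
```

```text
[ 0.57748837 -0.22354083  0.21279925] [-7.83316086  1.41779442  5.37771524] 0.007339795350988146 [-0.37  0.5   0.33  1.41  0.01  1.33]
```

View pics/side3.png

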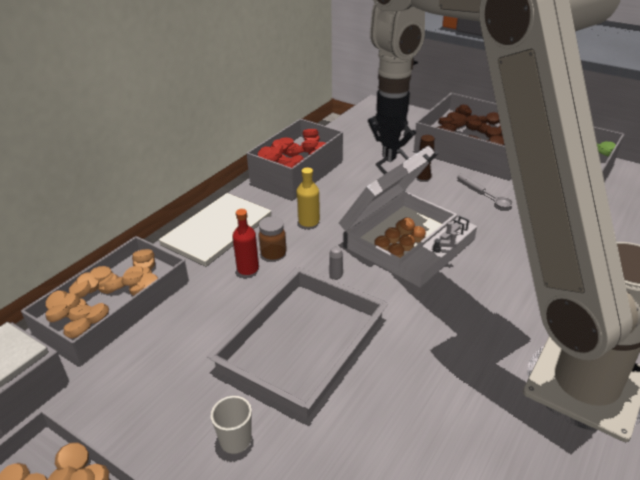

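The lid is about 60° open at px (395,185) and the rolls show at (400,235). I keep raising it to upright.

{"fn": "step_arm", "kwargs": {"series": [{"x": 1.8, "y": -0.25, "z": 0.2, "twist": 0, "jaw": 0.4}, {"x": 3.6, "y": -0.5, "z": 0.2, "twist": 0, "jaw": 0.4}, {"x": 5.4, "y": -0.75, "z": 0.0, "twist": 0, "jaw": 0.4}, {"x": 7.15, "y": -1.0, "z": -0.35, "twist": 0, "jaw": 0.4}, {"x": 8.9, "y": -1.25, "z": -0.9, "twist": 0, "jaw": 0.4}, {"x": 9.15, "y": -1.3, "z": -1.0, "twist": 0, "jaw": 0.4}, {"x": 9.15, "y": -1.3, "z": -1.0, "twist": 0, "jaw": 0.4}]}}

```text
clock: 9.9
eef_pos: [0.6749, -0.2372, 0.2029]
tool_rot: [0.051, 0.705, -0.044, 0.706]
ft_force: [3.9, -0.6, -4.5]
grip_width: 0.007
```

Run:
```python
from h import *
o=bot.get_obs(); print(o['eef_pos'],o['ft_force'],o['grip_width'],o['joint_pos'].round(2))
c=cam('side'); save(cv2.resize(c[0][80:300,310:530],None,fx=2.5,fy=2.5),'side4.png')
```

```text
[ 0.67485854 -0.23723468  0.20285307] [ 3.9309897  -0.60860957 -4.50166597] 0.007038009887553221 [-0.34  0.72  0.68  1.54  0.01  1.36]
```

View pics/side4.png

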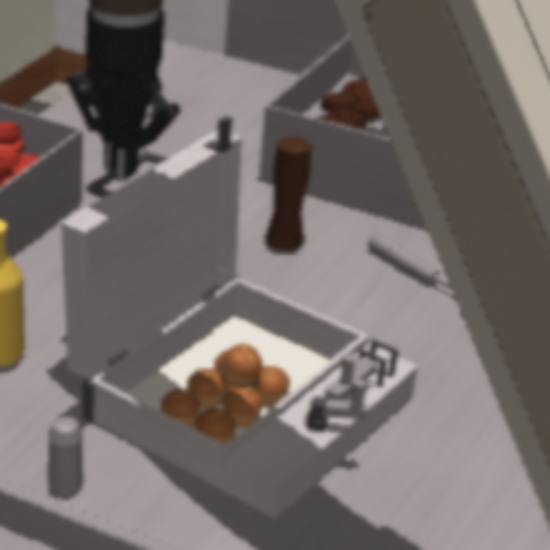

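The lid is upright, about 1.6 rad by the handle's position. Six or seven rolls are visible, one of them on top. Next I release the handle, go up, and turn to 45° over the tub.

{"fn": "step_arm", "kwargs": {"series": [{"x": 0, "y": 0, "z": 0, "twist": 0, "jaw": 2.4}, {"x": 0, "y": 0, "z": 0, "twist": 0, "jaw": 2.4}, {"x": 0, "y": 0, "z": 0, "twist": 0, "jaw": 2.4}, {"x": 0, "y": 0, "z": 3, "twist": 0, "jaw": 2.4}, {"x": 0, "y": 0, "z": 6, "twist": 0, "jaw": 2.4}, {"x": 0, "y": 0, "z": 10, "twist": 0, "jaw": 2.4}, {"x": -2, "y": -1, "z": 12, "twist": 7, "jaw": 2.4}, {"x": -5, "y": -2, "z": 13, "twist": 14, "jaw": 3}, {"x": -8, "y": -2.5, "z": 14, "twist": 21, "jaw": 4}, {"x": -12, "y": -2.5, "z": 14, "twist": 28, "jaw": 5}]}}

```text
clock: 10.78
eef_pos: [0.5547, -0.2634, 0.345]
tool_rot: [-0.124, 0.694, 0.129, 0.697]
ft_force: [-0.8, -0.6, 0.7]
grip_width: 0.0494
```

{"fn": "step_arm", "kwargs": {"series": [{"x": -1, "y": 0, "z": 0, "twist": 7, "jaw": 5.2}, {"x": -1, "y": 0, "z": 0, "twist": 14, "jaw": 5.2}, {"x": -1, "y": 0, "z": 0, "twist": 17, "jaw": 5.2}, {"x": -1, "y": 0, "z": 0, "twist": 17, "jaw": 5.2}]}}

```text
clock: 11.12
eef_pos: [0.5435, -0.2633, 0.3466]
tool_rot: [-0.226, 0.668, 0.23, 0.671]
ft_force: [-0.1, -0.1, -0.4]
grip_width: 0.0521
```

Run:
```python
from h import *
o=bot.get_obs(); print(o['eef_pos'],o['ft_force'],o['grip_width'],o['joint_pos'].round(2))
c=cam('wrist'); save(c[0],'w5.png'); np.savez('/tmp/w5.npz',X=cloud(c),img=c[0])
```

```text
[ 0.54354029 -0.26334882  0.34659681] [-0.06128724 -0.14708639 -0.37567701] 0.052054566306515414 [-0.45  0.46  0.62  1.73  0.01  0.46]
```

View pics/w5.png

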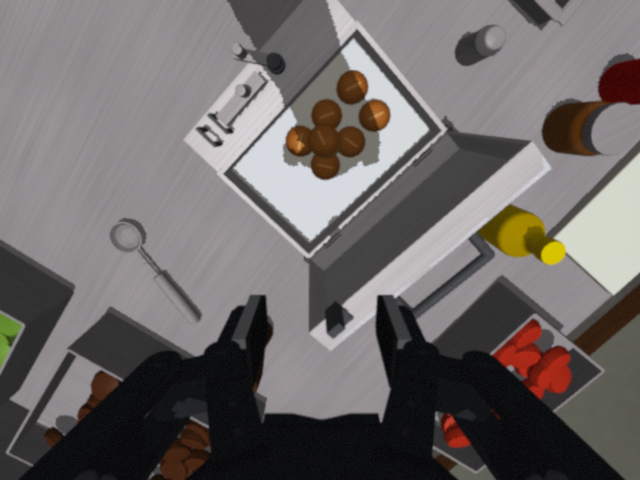

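Seven rolls show: six on the floor at px (352,86), (376,115), (326,114), (299,140), (350,140) and (325,165), and one on top at (324,138). Next I turn these into positions.

```bash
cat >> h.py <<'E'
C=np.array([.522,-.216]); YAW=np.deg2rad(-8.0)
RC=np.array([[np.cos(YAW),-np.sin(YAW)],[np.sin(YAW),np.cos(YAW)]])
def rolls(img,X,center,R,half,floor):
    hsv=cv2.cvtColor(img,cv2.COLOR_RGB2HSV)
    q=(X[...,:2]-center)@R
    m=(hsv[...,1]>90)&(hsv[...,0]<25)&(abs(q[...,0])<half[0])&(abs(q[...,1])<half[1])&(X[...,2]>floor)
    # top-down raster 1 mm, keep max height
    H=np.zeros((int(2000*half[0]),int(2000*half[1])),np.float32)
    qq=q[m]; z=X[...,2][m]
    i=np.clip(((qq+half)*1000).astype(int),0,np.array(H.shape)-1)
    np.maximum.at(H,(i[:,0],i[:,1]),z)
    H=cv2.dilate(H,np.ones((3,3)))
    out=[]
    Hw=H.copy()
    for lev in (1,0):   # top layer then floor layer, by cap height
        top=floor+.033+.025*lev
        mm=(abs(Hw-top)<.009).astype(np.uint8) if lev==0 else (Hw>floor+.045).astype(np.uint8)
        # cap (28..40 mm disc) centres by distance transform peaks
        mm=cv2.morphologyEx(mm,cv2.MORPH_CLOSE,np.ones((3,3)))
        D=cv2.distanceTransform(mm,cv2.DIST_L2,5)
        while D.max()>8:
            y,x=np.unravel_index(D.argmax(),D.shape)
            yy,xx=np.ogrid[:D.shape[0],:D.shape[1]]; near=(yy-y)**2+(xx-x)**2<20**2
            sel=near&(mm>0)
            cy,cx=np.argwhere(sel).mean(0)
            c=np.array([cy,cx])/1000-half
            out.append((lev,c,center+R@c,float(np.percentile(H[sel],90)),int(sel.sum())))
            D[(yy-y)**2+(xx-x)**2<26**2]=0
    return out,H
E
python3 - <<'E'
from h import *
f=np.load('/tmp/w5.npz'); X=f['X']; img=f['img']
out,H=rolls(img,X,C,RC,np.array([.079,.119]),.006)
for o in out: print(o[0],(o[1]*1000).round(1),(o[2]*1000).round(1),round(o[3],4),o[4])
# direct: mean of depth around pixels
for u,v in [(352,86),(376,115),(326,114),(299,140),(350,140),(325,165),(324,138)]:
    print((u,v),(X[v,u]*1000).round(),((X[v,u,:2]-C)@RC*1000).round(1))
V=(H*255/0.08).clip(0,255).astype(np.uint8); cv2.imwrite('pics/H5.png',cv2.resize(V,None,fx=3,fy=3))
E
```

```text
1 [-17.   4.] [ 505.7 -209.7] 0.0697 1245
0 [ 8.1 72.4] [ 540.1 -145.5] 0.0389 1193
0 [-37.   75.3] [ 495.8 -136.3] 0.0395 1174
0 [11.6 29.9] [ 537.6 -188. ] 0.0391 1044
0 [-39.6 -20.7] [ 479.9 -231. ] 0.0392 962
0 [-38.   31.6] [ 488.8 -179.4] 0.0391 944
0 [ 10.2 -19.4] [ 529.4 -236.6] 0.0392 924
(352, 86) [ 496. -137.   38.] [-37.  75.]
(376, 115) [ 542. -144.   37.] [ 9.3 74. ]
(326, 114) [ 490. -182.   37.] [-36.1  29.2]
(299, 140) [ 482. -229.   38.] [-37.8 -18. ]
(350, 140) [ 534. -188.   39.] [ 8.4 29.2]
(325, 165) [ 528. -233.   38.] [  8.7 -16.2]
(324, 138) [ 505. -206.   69.] [-17.9   7.3]
```

View pics/H5.png

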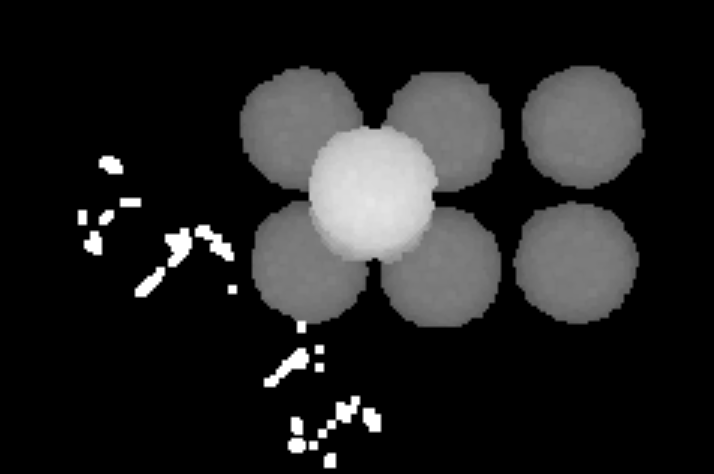

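The lattice fits: 46 mm spacing, floor roll tops at 39 mm and the top roll at 70 mm. I take the top roll first with the 45° grasp.

{"fn": "step_arm", "kwargs": {"series": [{"x": -2, "y": 3, "z": -2, "twist": 0, "jaw": 5.2}, {"x": -3.75, "y": 5.5, "z": -5, "twist": 0, "jaw": 5.2}, {"x": -3.75, "y": 5.5, "z": -9, "twist": 0, "jaw": 5.2}, {"x": -3.75, "y": 5.5, "z": -13, "twist": 0, "jaw": 5.2}, {"x": -3.75, "y": 5.5, "z": -17, "twist": 0, "jaw": 5.2}, {"x": -3.75, "y": 5.5, "z": -21, "twist": 0, "jaw": 5.2}, {"x": -3.75, "y": 5.5, "z": -24, "twist": 0, "jaw": 5.2}, {"x": -3.75, "y": 5.5, "z": -24, "twist": 0, "jaw": 5.2}, {"x": -3.75, "y": 5.5, "z": -24, "twist": 0, "jaw": 5.2}]}}

```text
clock: 11.92
eef_pos: [0.5053, -0.2077, 0.1052]
tool_rot: [-0.224, 0.669, 0.23, 0.67]
ft_force: [0.3, 0.4, 0.5]
grip_width: 0.0521
```

Run:
```python
from h import *
o=bot.get_obs(); print(o['eef_pos'],Ro.from_quat(o['tool_rot']).as_matrix().round(3).tolist())
c=cam('wrist'); save(c[0],'w6.png');
```

```text
[ 0.50531028 -0.2077163   0.10517004] [[-0.002, -0.608, 0.794], [0.008, 0.794, 0.608], [-1.0, 0.008, 0.004]]
```

View pics/w6.png

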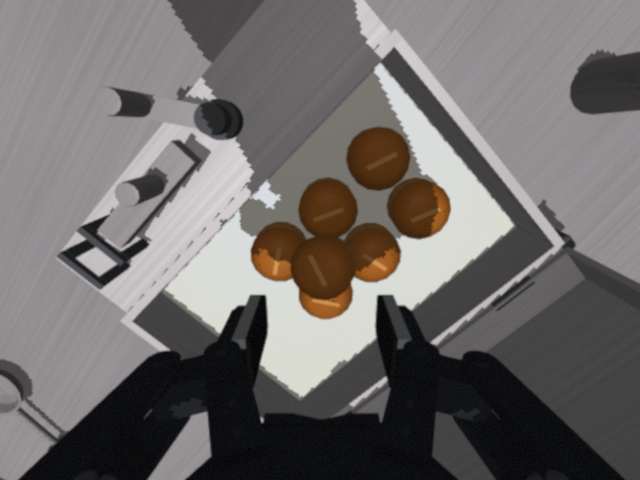

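The top roll is centred between the fingers at px (323,268). Next I go down and grip.

{"fn": "step_arm", "kwargs": {"series": [{"x": 0, "y": 0, "z": -3, "twist": 0, "jaw": 5.2}, {"x": 0, "y": 0, "z": -6, "twist": 0, "jaw": 5.2}, {"x": 0, "y": 0, "z": -6, "twist": 0, "jaw": 5.2}, {"x": 0, "y": 0, "z": -6, "twist": 0, "jaw": 3}, {"x": 0, "y": 0, "z": -6, "twist": 0, "jaw": 3}, {"x": 0, "y": 0, "z": -6, "twist": 0, "jaw": 3}, {"x": 0, "y": 0, "z": -3, "twist": 0, "jaw": 3}, {"x": 0, "y": 0, "z": 1, "twist": 0, "jaw": 3}, {"x": 0, "y": 0, "z": 5, "twist": 0, "jaw": 3}, {"x": 0, "y": 0, "z": 9, "twist": 0, "jaw": 3}]}}

```text
clock: 12.8
eef_pos: [0.5074, -0.2086, 0.2011]
tool_rot: [-0.226, 0.667, 0.228, 0.672]
ft_force: [1.2, 0.5, -0.3]
grip_width: 0.0372
```

{"fn": "step_arm", "kwargs": {"series": [{"x": 0.5, "y": 4, "z": 2, "twist": 0, "jaw": 3}, {"x": 1, "y": 8, "z": 4, "twist": 0, "jaw": 3}, {"x": 1.5, "y": 12, "z": 6, "twist": 0, "jaw": 3}, {"x": 2, "y": 16, "z": 8, "twist": 0, "jaw": 3}, {"x": 3, "y": 20, "z": 10, "twist": 0, "jaw": 3}, {"x": 4, "y": 24, "z": 12, "twist": 0, "jaw": 3}, {"x": 5, "y": 28, "z": 14, "twist": 0, "jaw": 3}, {"x": 6, "y": 31, "z": 14, "twist": 0, "jaw": 3}, {"x": 6, "y": 34, "z": 14, "twist": 0, "jaw": 3}, {"x": 6, "y": 34, "z": 14, "twist": 0, "jaw": 3}]}}

```text
clock: 13.63
eef_pos: [0.5681, 0.1382, 0.3439]
tool_rot: [-0.227, 0.664, 0.232, 0.673]
ft_force: [-0.6, -0.5, -1.1]
grip_width: 0.0371
```

Run:
```python
from h import *
o=bot.get_obs(); print(o['eef_pos'],o['grip_width'],o['joint_pos'].round(2))
c=cam('wrist'); save(c[0],'w7.png'); np.savez('/tmp/w7.npz',X=cloud(c),img=c[0])
```

```text
[0.56811054 0.13822267 0.34387315] 0.03710763755710015 [0.23 0.4  0.52 1.68 0.01 1.14]
```

View pics/w7.png

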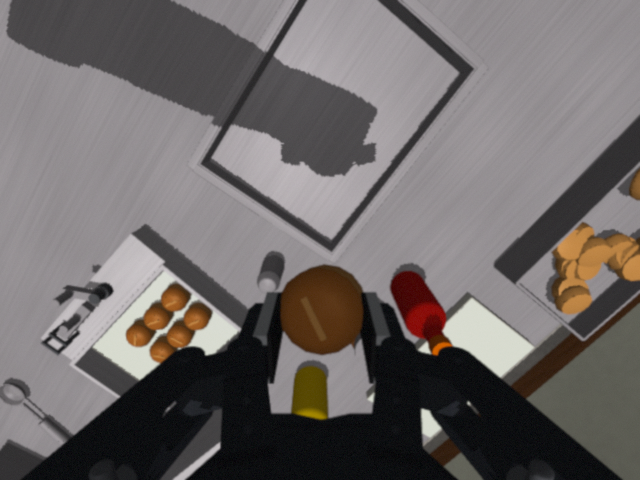

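The roll is held and the pan is in view. Its corners are near px (205,163), (333,240) and (468,68), and six rolls remain in the tub. Next I fit the pan.

Run:
```python
from h import *
f=np.load('/tmp/w7.npz'); X=f['X']; img=f['img']
for u,v in [(198,163),(333,252),(478,68),(333,150),(280,120)]: print((u,v),(X[v,u]*1000).round())
# rim pixels by height from both wrist and side view; local yaw fit through edges
P=[]
for n in ('w7','side0','scene0'):
    Y=np.load('/tmp/%s.npz'%n)['X']
    m=(abs(Y[...,2]-.045)<.005)&(Y[...,0]>.36)&(Y[...,0]<.69)&(Y[...,1]>.035)&(Y[...,1]<.41)
    k,l,s,c=cv2.connectedComponentsWithStats(m.astype(np.uint8),connectivity=8)
    q=np.vstack([Y[l==i][:,:2] for i in range(1,k) if s[i,4]>40])*1000
    r=cv2.minAreaRect(q.astype(np.float32)); print(n,len(q),np.round(r[0],1),np.round(r[1],1),round(r[2],2))
    # per edge percentiles in guessed frame
    for a in (0,1.5,2,2.5,3,):
        t=np.deg2rad(a);R=np.array([[np.cos(t),-np.sin(t)],[np.sin(t),np.cos(t)]]); w=(q-[524,222])@R
        print(a,np.percentile(w,[.5,99.5],axis=0).round(1).tolist())
```

```text
(198, 163) [422.  71.  44.]
(333, 252) [638.  81.  44.]
(478, 68) [629. 374.  45.]
(333, 150) [554. 190.   4.]
(280, 120) [472. 177.   5.]
w7 8336 [524.8 221.7] [241.3 320.5] 2.06
0 [[-119.5, -161.8], [124.4, 161.1]]
1.5 [[-118.8, -159.8], [121.5, 159.4]]
2 [[-118.8, -159.6], [120.8, 158.9]]
2.5 [[-119.3, -159.7], [120.8, 158.4]]
3 [[-120.1, -160.0], [121.7, 158.0]]
side0 2894 [524.4 221.8] [242.2 324.1] 2.4
0 [[-124.0, -161.9], [122.9, 162.3]]
1.5 [[-120.6, -160.3], [120.6, 160.5]]
2 [[-119.7, -160.0], [120.2, 160.6]]
2.5 [[-119.5, -160.1], [119.9, 160.9]]
3 [[-120.2, -160.5], [120.4, 161.3]]
scene0 1266 [523.4 222.4] [243.4 321.9] 1.88
0 [[-122.2, -160.9], [123.3, 163.0]]
1.5 [[-120.9, -158.9], [120.7, 161.1]]
2 [[-121.0, -158.8], [120.5, 161.0]]
2.5 [[-121.2, -158.4], [120.4, 161.2]]
3 [[-121.5, -158.6], [121.1, 161.5]]
```

The pan centre is (524.4, 222) mm with yaw about 2.1°. I'll use a 2×4 grid of slots at x ±48 and y ±34/±102 mm. The first roll goes to slot (+48,-102), which is (576,122) in world mm.

{"fn": "step_arm", "kwargs": {"series": [{"x": 0.8, "y": -1.65, "z": -3, "twist": 0, "jaw": 3}, {"x": 0.8, "y": -1.65, "z": -7, "twist": 0, "jaw": 3}, {"x": 0.8, "y": -1.65, "z": -11, "twist": 0, "jaw": 3}, {"x": 0.8, "y": -1.65, "z": -15, "twist": 0, "jaw": 3}, {"x": 0.8, "y": -1.65, "z": -19, "twist": 0, "jaw": 3}, {"x": 0.8, "y": -1.65, "z": -23, "twist": 0, "jaw": 3}, {"x": 0.8, "y": -1.65, "z": -27, "twist": 0, "jaw": 3}, {"x": 0.8, "y": -1.65, "z": -30, "twist": 0, "jaw": 3}, {"x": 0.8, "y": -1.65, "z": -31, "twist": 0, "jaw": 3}, {"x": 0.8, "y": -1.65, "z": -31, "twist": 0, "jaw": 3}]}}

```text
clock: 14.52
eef_pos: [0.5736, 0.1179, 0.0312]
tool_rot: [-0.227, 0.667, 0.23, 0.671]
ft_force: [-0.7, 0.7, -1.2]
grip_width: 0.0372
```

{"fn": "step_arm", "kwargs": {"series": [{"x": 0.2, "y": 0.3, "z": -1, "twist": 0, "jaw": 3}, {"x": 0.2, "y": 0.3, "z": -1.8, "twist": 0, "jaw": 3}, {"x": 0.2, "y": 0.3, "z": -1.9, "twist": 0, "jaw": 3}, {"x": 0.2, "y": 0.3, "z": -1.9, "twist": 0, "jaw": 3}, {"x": 0.2, "y": 0.3, "z": -1.9, "twist": 0, "jaw": 5.2}, {"x": 0.2, "y": 0.3, "z": -1.9, "twist": 0, "jaw": 5.2}, {"x": 0.2, "y": 0.3, "z": -1.9, "twist": 0, "jaw": 5.2}, {"x": 0.2, "y": 0.3, "z": 2, "twist": 0, "jaw": 5.2}, {"x": 0.2, "y": 0.3, "z": 6, "twist": 0, "jaw": 5.2}, {"x": 0.2, "y": 0.3, "z": 10, "twist": 0, "jaw": 5.2}]}}

```text
clock: 15.35
eef_pos: [0.5744, 0.1209, 0.1316]
tool_rot: [-0.227, 0.668, 0.231, 0.67]
ft_force: [0.6, 0.1, 1.2]
grip_width: 0.0519
```

```bash
cat >> h.py <<'E'
PC=np.array([.5244,.222]); PY=np.deg2rad(2.1)
RP=np.array([[np.cos(PY),-np.sin(PY)],[np.sin(PY),np.cos(PY)]])
def rep(cam_name='wrist',where='both',png=None):
    c=cam(cam_name); X=cloud(c)
    if png: save(c[0],png)
    for nm,ce,R,half,fl in (('tub',C,RC,np.array([.079,.119]),.006),('pan',PC,RP,np.array([.106,.146]),.004)):
        if where in (nm,'both'):
            out,H=rolls(c[0],X,ce,R,half,fl)
            for o in out: print(cam_name,nm,o[0],(o[1]*1000).round(0),'world',(o[2]*1000).round(0),'z',round(o[3]*1000),o[4])
E
python3 - <<'E'
from h import *
o=bot.get_obs(); print(o['eef_pos'],o['grip_width'])
rep('wrist','pan','w8.png'); rep('side'); rep('scene')
E
```

```text
[0.57439366 0.12089264 0.13164117] 0.05191185848289266
wrist pan 0 [  50. -108.] world [579. 116.] z 37 1193
side tub 0 [ 3. 34.] world [ 529. -182.] z 42 780
side tub 0 [-40.  33.] world [ 487. -178.] z 42 850
side tub 0 [-41. -12.] world [ 479. -222.] z 42 772
side pan 0 [  47. -104.] world [575. 120.] z 40 959
scene pan 0 [  54. -106.] world [582. 118.] z 40 862
```

View pics/w8.png

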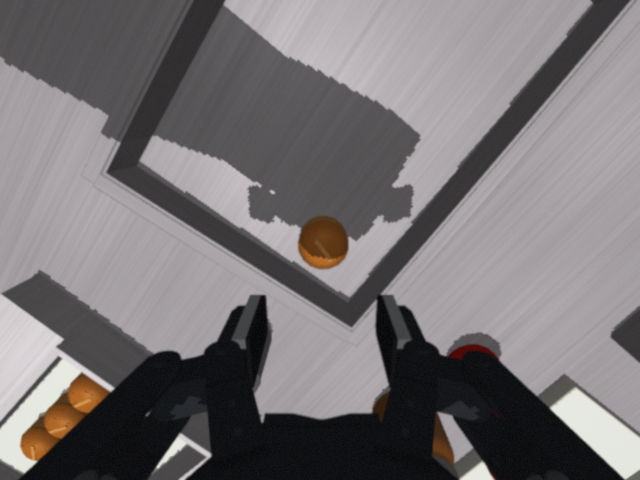

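The first roll is placed at px (323,242), pan coordinates about (49,-106). Next is the tub roll at (496,-137).

{"fn": "step_arm", "kwargs": {"series": [{"x": -2.5, "y": -2.5, "z": 1, "twist": 0, "jaw": 5.2}, {"x": -5, "y": -5.5, "z": 1, "twist": 0, "jaw": 5.2}, {"x": -7.85, "y": -8.5, "z": 1, "twist": 0, "jaw": 5.2}, {"x": -7.85, "y": -12.5, "z": 1, "twist": 0, "jaw": 5.2}, {"x": -7.85, "y": -16.5, "z": 1, "twist": 0, "jaw": 5.2}, {"x": -7.85, "y": -20.5, "z": 1, "twist": 0, "jaw": 5.2}, {"x": -7.85, "y": -24, "z": 0, "twist": 0, "jaw": 5.2}, {"x": -7.85, "y": -25.8, "z": -2, "twist": 0, "jaw": 5.2}, {"x": -7.85, "y": -25.8, "z": -4, "twist": 0, "jaw": 5.2}, {"x": -7.85, "y": -25.8, "z": -4, "twist": 0, "jaw": 5.2}]}}

```text
clock: 16.33
eef_pos: [0.496, -0.1365, 0.0909]
tool_rot: [-0.225, 0.667, 0.231, 0.672]
ft_force: [-0.3, 0.1, -0.7]
grip_width: 0.0518
```

Run:
```python
from h import *
o=bot.get_obs(); print(o['eef_pos'],o['grip_width'],o['joint_pos'].round(2))
rep('wrist','tub','w9.png')
```

```text
[ 0.49596288 -0.13652646  0.09089398] 0.05184050508378551 [-0.28  0.37 -0.19  1.    0.01  0.64]
wrist tub 0 [ 8. 29.] world [ 534. -189.] z 39 1128
wrist tub 0 [  7. -14.] world [ 527. -231.] z 39 1066
wrist tub 0 [ 4. 71.] world [ 536. -147.] z 39 857
wrist tub 0 [-38.  74.] world [ 495. -138.] z 39 1001
wrist tub 0 [-33.  34.] world [ 494. -178.] z 39 839
```

View pics/w9.png

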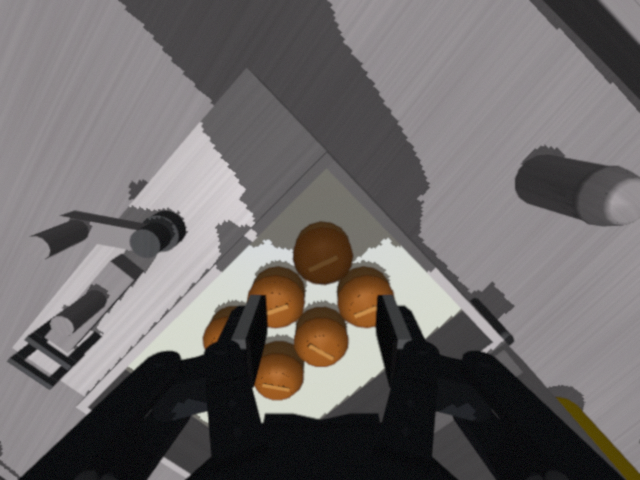

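The target roll is centred at px (323,253).

{"fn": "step_arm", "kwargs": {"series": [{"x": 0, "y": 0, "z": -4, "twist": 0, "jaw": 5.2}, {"x": 0, "y": 0, "z": -7, "twist": 0, "jaw": 5.2}, {"x": 0, "y": 0, "z": -8.1, "twist": 0, "jaw": 5.2}, {"x": 0, "y": 0, "z": -8.1, "twist": 0, "jaw": 5.2}, {"x": 0, "y": 0, "z": -8.1, "twist": 0, "jaw": 3}, {"x": 0, "y": 0, "z": -8.1, "twist": 0, "jaw": 3}, {"x": 0, "y": 0, "z": -8.1, "twist": 0, "jaw": 3}, {"x": 0, "y": 0, "z": -5, "twist": 0, "jaw": 3}, {"x": 0, "y": 0, "z": -1, "twist": 0, "jaw": 3}, {"x": 0, "y": 0, "z": 3, "twist": 0, "jaw": 3}]}}

```text
clock: 17.22
eef_pos: [0.4965, -0.1356, 0.1245]
tool_rot: [-0.226, 0.666, 0.232, 0.672]
ft_force: [1.2, 0.0, -0.2]
grip_width: 0.0375
```

{"fn": "step_arm", "kwargs": {"series": [{"x": 0, "y": 3, "z": 2, "twist": 0, "jaw": 3}, {"x": 0, "y": 7, "z": 3, "twist": 0, "jaw": 3}, {"x": 1.5, "y": 10.5, "z": 3, "twist": 0, "jaw": 3}, {"x": 3, "y": 14, "z": 3, "twist": 0, "jaw": 3}, {"x": 4.5, "y": 17.5, "z": 3, "twist": 0, "jaw": 3}, {"x": 6, "y": 21, "z": 3, "twist": 0, "jaw": 3}, {"x": 7.7, "y": 24.5, "z": 3, "twist": 0, "jaw": 3}, {"x": 7.7, "y": 28.5, "z": 1, "twist": 0, "jaw": 3}, {"x": 7.7, "y": 32.4, "z": -2, "twist": 0, "jaw": 3}, {"x": 7.7, "y": 32.4, "z": -5, "twist": 0, "jaw": 3}]}}

```text
clock: 18.05
eef_pos: [0.5771, 0.1951, 0.0786]
tool_rot: [-0.227, 0.662, 0.234, 0.675]
ft_force: [1.2, 1.0, -1.4]
grip_width: 0.0375
```

{"fn": "step_arm", "kwargs": {"series": [{"x": -0.3, "y": -0.4, "z": -3, "twist": 0, "jaw": 3}, {"x": -0.3, "y": -0.4, "z": -6, "twist": 0, "jaw": 3}, {"x": -0.3, "y": -0.4, "z": -6.9, "twist": 0, "jaw": 3}, {"x": -0.3, "y": -0.4, "z": -6.9, "twist": 0, "jaw": 3}, {"x": -0.3, "y": -0.4, "z": -6.9, "twist": 0, "jaw": 5.2}, {"x": -0.3, "y": -0.4, "z": -6.9, "twist": 0, "jaw": 5.2}, {"x": -0.3, "y": -0.4, "z": -6.9, "twist": 0, "jaw": 5.2}, {"x": -0.3, "y": -0.4, "z": -3, "twist": 0, "jaw": 5.2}, {"x": -0.3, "y": -0.4, "z": 1, "twist": 0, "jaw": 5.2}, {"x": -0.3, "y": -0.4, "z": 5, "twist": 0, "jaw": 5.2}]}}

```text
clock: 18.88
eef_pos: [0.5734, 0.1906, 0.1296]
tool_rot: [-0.227, 0.662, 0.234, 0.675]
ft_force: [1.0, 0.7, -0.6]
grip_width: 0.0521
```

{"fn": "step_arm", "kwargs": {"series": [{"x": -1.5, "y": -3.5, "z": 1, "twist": 0, "jaw": 5.2}, {"x": -3.2, "y": -7.5, "z": 1, "twist": 0, "jaw": 5.2}, {"x": -3.2, "y": -11.5, "z": 1, "twist": 0, "jaw": 5.2}, {"x": -3.2, "y": -15.5, "z": 1, "twist": 0, "jaw": 5.2}, {"x": -3.2, "y": -19.5, "z": 1, "twist": 0, "jaw": 5.2}, {"x": -3.2, "y": -23.5, "z": 1, "twist": 0, "jaw": 5.2}, {"x": -3.2, "y": -27.5, "z": 1, "twist": 0, "jaw": 5.2}, {"x": -3.2, "y": -31.5, "z": 0, "twist": 0, "jaw": 5.2}, {"x": -3.2, "y": -33.4, "z": -3, "twist": 0, "jaw": 5.2}, {"x": -3.2, "y": -33.4, "z": -4, "twist": 0, "jaw": 5.2}]}}

```text
clock: 19.72
eef_pos: [0.5401, -0.148, 0.0877]
tool_rot: [-0.225, 0.664, 0.231, 0.675]
ft_force: [-0.1, 0.6, -1.2]
grip_width: 0.0524
```

Run:
```python
from h import *
o=bot.get_obs(); print(o['eef_pos'],o['grip_width'],o['joint_pos'].round(2))
rep('wrist','tub','w10.png');rep('side')
```

```text
[ 0.54013913 -0.14798589  0.08769375] 0.052370548584847985 [-0.28  0.45 -0.08  1.03  0.02  0.64]
wrist tub 0 [-38. -17.] world [ 483. -227.] z 39 1148
wrist tub 0 [12. 32.] world [ 539. -186.] z 39 906
wrist tub 0 [11. 74.] world [ 543. -145.] z 39 956
wrist tub 0 [-37.  24.] world [ 488. -187.] z 39 825
side tub 0 [ 4. -9.] world [ 524. -226.] z 42 776
side tub 0 [ 2. 79.] world [ 535. -138.] z 42 768
side tub 0 [-37.  36.] world [ 490. -175.] z 42 808
side tub 0 [-39.  -9.] world [ 482. -220.] z 43 658
side pan 0 [  47. -105.] world [575. 119.] z 40 1016
side pan 0 [ 44. -29.] world [570. 195.] z 39 976
```

View pics/w10.png

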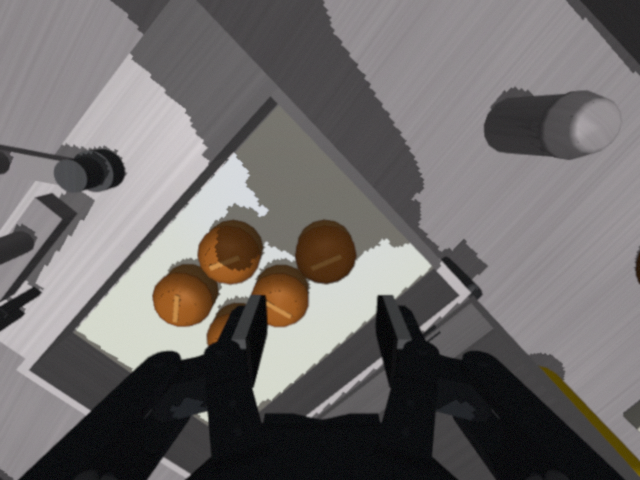

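The target roll is at px (326,252), so I shift about 4 mm in +y before going down.

{"fn": "step_arm", "kwargs": {"series": [{"x": 0.15, "y": 0.4, "z": -3, "twist": 0, "jaw": 5.2}, {"x": 0.15, "y": 0.4, "z": -6, "twist": 0, "jaw": 5.2}, {"x": 0.15, "y": 0.4, "z": -7.8, "twist": 0, "jaw": 5.2}, {"x": 0.15, "y": 0.4, "z": -7.8, "twist": 0, "jaw": 5.2}, {"x": 0.15, "y": 0.4, "z": -7.8, "twist": 0, "jaw": 3}, {"x": 0.15, "y": 0.4, "z": -7.8, "twist": 0, "jaw": 3}, {"x": 0.15, "y": 0.4, "z": -7.8, "twist": 0, "jaw": 3}, {"x": 0.15, "y": 0.4, "z": -4, "twist": 0, "jaw": 3}, {"x": 0.15, "y": 0.4, "z": 0, "twist": 0, "jaw": 3}, {"x": 0.15, "y": 0.4, "z": 4, "twist": 0, "jaw": 3}]}}

```text
clock: 20.65
eef_pos: [0.5406, -0.1397, 0.13]
tool_rot: [-0.225, 0.664, 0.234, 0.674]
ft_force: [2.1, -0.5, -0.3]
grip_width: 0.0382
```

{"fn": "step_arm", "kwargs": {"series": [{"x": 0, "y": 3, "z": 2, "twist": 0, "jaw": 3}, {"x": 0, "y": 7, "z": 3, "twist": 0, "jaw": 3}, {"x": 0, "y": 11, "z": 3, "twist": 0, "jaw": 3}, {"x": 0, "y": 15, "z": 3, "twist": 0, "jaw": 3}, {"x": 1, "y": 19, "z": 3, "twist": 0, "jaw": 3}, {"x": 2, "y": 23, "z": 3, "twist": 0, "jaw": 3}, {"x": 3, "y": 27, "z": 3, "twist": 0, "jaw": 3}, {"x": 3, "y": 31, "z": 3, "twist": 0, "jaw": 3}, {"x": 3, "y": 35, "z": 1, "twist": 0, "jaw": 3}, {"x": 3, "y": 39, "z": -1, "twist": 0, "jaw": 3}]}}

```text
clock: 21.48
eef_pos: [0.5724, 0.248, 0.126]
tool_rot: [-0.225, 0.661, 0.235, 0.676]
ft_force: [1.4, 0.3, 0.0]
grip_width: 0.0382
```

{"fn": "step_arm", "kwargs": {"series": [{"x": 0, "y": 0, "z": -2, "twist": 0, "jaw": 3}, {"x": 0, "y": 0, "z": -4, "twist": 0, "jaw": 3}, {"x": 0, "y": 0, "z": -5, "twist": 0, "jaw": 3}]}}

```text
clock: 21.73
eef_pos: [0.5715, 0.2492, 0.0753]
tool_rot: [-0.225, 0.661, 0.235, 0.676]
ft_force: [-0.7, -0.0, -1.4]
grip_width: 0.0378
```

{"fn": "step_arm", "kwargs": {"series": [{"x": 0, "y": 0.85, "z": -2.5, "twist": 0, "jaw": 3}, {"x": 0, "y": 0.85, "z": -5.5, "twist": 0, "jaw": 3}, {"x": 0, "y": 0.85, "z": -6.5, "twist": 0, "jaw": 3}, {"x": 0, "y": 0.85, "z": -6.5, "twist": 0, "jaw": 3}, {"x": 0, "y": 0.85, "z": -6.5, "twist": 0, "jaw": 5.2}, {"x": 0, "y": 0.85, "z": -6.5, "twist": 0, "jaw": 5.2}, {"x": 0, "y": 0.85, "z": -6.5, "twist": 0, "jaw": 5.2}, {"x": 0, "y": 0.85, "z": -3, "twist": 0, "jaw": 5.2}, {"x": 0, "y": 0.85, "z": 1, "twist": 0, "jaw": 5.2}, {"x": 0, "y": 0.85, "z": 5, "twist": 0, "jaw": 5.2}]}}

```text
clock: 22.57
eef_pos: [0.5708, 0.257, 0.1264]
tool_rot: [-0.225, 0.662, 0.235, 0.675]
ft_force: [0.8, 1.0, 0.2]
grip_width: 0.0521
```

{"fn": "step_arm", "kwargs": {"series": [{"x": -1, "y": -4, "z": 1, "twist": 0, "jaw": 5.2}, {"x": -2, "y": -8, "z": 1, "twist": 0, "jaw": 5.2}, {"x": -3, "y": -12, "z": 1, "twist": 0, "jaw": 5.2}, {"x": -4, "y": -16, "z": 1, "twist": 0, "jaw": 5.2}, {"x": -5, "y": -20, "z": 1, "twist": 0, "jaw": 5.2}, {"x": -6, "y": -24, "z": 1, "twist": 0, "jaw": 5.2}, {"x": -7, "y": -28, "z": 1, "twist": 0, "jaw": 5.2}, {"x": -8.1, "y": -32, "z": 1, "twist": 0, "jaw": 5.2}, {"x": -8.1, "y": -36, "z": 1, "twist": 0, "jaw": 5.2}, {"x": -8.1, "y": -40, "z": 0, "twist": 0, "jaw": 5.2}]}}

```text
clock: 23.4
eef_pos: [0.4906, -0.1455, 0.1295]
tool_rot: [-0.226, 0.66, 0.234, 0.677]
ft_force: [1.7, 1.2, 0.2]
grip_width: 0.0523
```

{"fn": "step_arm", "kwargs": {"series": [{"x": 0, "y": -4, "z": -1, "twist": 0, "jaw": 5.2}, {"x": 0, "y": -4, "z": -3, "twist": 0, "jaw": 5.2}, {"x": 0, "y": -4, "z": -3, "twist": 0, "jaw": 5.2}]}}

```text
clock: 23.65
eef_pos: [0.4885, -0.1876, 0.0975]
tool_rot: [-0.224, 0.662, 0.233, 0.677]
ft_force: [-0.3, -0.3, -0.5]
grip_width: 0.0519
```

Run:
```python
from h import *
o=bot.get_obs(); print(o['eef_pos'],o['grip_width'],o['joint_pos'].round(2))
rep('wrist','tub','w11.png');rep('side')
```

```text
[ 0.48851124 -0.18756625  0.09748497] 0.05191511197370332 [-0.38  0.38 -0.17  1.02  0.02  0.53]
wrist tub 0 [  7. -17.] world [ 527. -233.] z 39 1153
wrist tub 0 [-34. -15.] world [ 486. -226.] z 39 902
wrist tub 0 [-34.  28.] world [ 493. -183.] z 39 934
wrist tub 0 [ 5. 25.] world [ 531. -192.] z 39 806
side pan 0 [ 44. -29.] world [570. 195.] z 40 975
side pan 0 [46. 32.] world [569. 256.] z 40 967
side pan 0 [  44. -105.] world [573. 119.] z 40 898
```

View pics/w11.png

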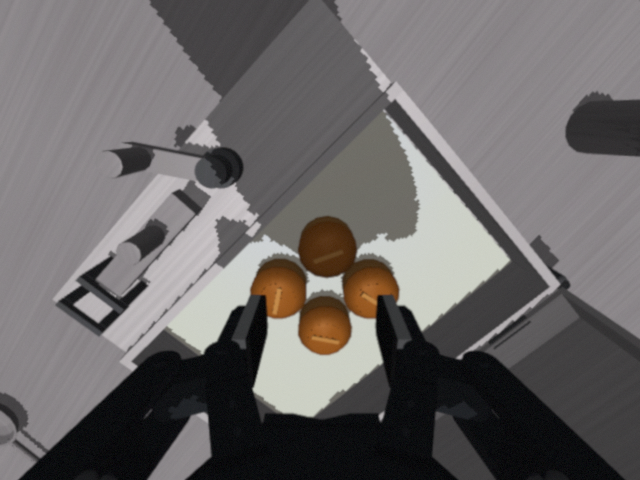

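The target roll is at px (328,246).

{"fn": "step_arm", "kwargs": {"series": [{"x": 0.2, "y": 0.5, "z": -4, "twist": 0, "jaw": 5.2}, {"x": 0.2, "y": 0.5, "z": -7, "twist": 0, "jaw": 5.2}, {"x": 0.2, "y": 0.5, "z": -8.7, "twist": 0, "jaw": 5.2}, {"x": 0.2, "y": 0.5, "z": -8.7, "twist": 0, "jaw": 5.2}, {"x": 0.2, "y": 0.5, "z": -8.7, "twist": 0, "jaw": 3}, {"x": 0.2, "y": 0.5, "z": -8.7, "twist": 0, "jaw": 3}, {"x": 0.2, "y": 0.5, "z": -8.7, "twist": 0, "jaw": 3}, {"x": 0.2, "y": 0.5, "z": -5, "twist": 0, "jaw": 3}, {"x": 0.2, "y": 0.5, "z": -1, "twist": 0, "jaw": 3}, {"x": 0.2, "y": 0.5, "z": 3, "twist": 0, "jaw": 3}]}}

```text
clock: 24.58
eef_pos: [0.4916, -0.18, 0.1319]
tool_rot: [-0.226, 0.661, 0.234, 0.677]
ft_force: [0.9, 0.2, -0.3]
grip_width: 0.0375
```

{"fn": "step_arm", "kwargs": {"series": [{"x": 0, "y": 3, "z": 2, "twist": 0, "jaw": 3}, {"x": 0, "y": 7, "z": 3, "twist": 0, "jaw": 3}, {"x": 0, "y": 11, "z": 3, "twist": 0, "jaw": 3}, {"x": 0, "y": 15, "z": 3, "twist": 0, "jaw": 3}, {"x": 0, "y": 19, "z": 3, "twist": 0, "jaw": 3}, {"x": 0, "y": 23, "z": 2, "twist": 0, "jaw": 3}, {"x": -0.6, "y": 27, "z": 0, "twist": 0, "jaw": 3}, {"x": -1.1, "y": 29.8, "z": -2, "twist": 0, "jaw": 3}, {"x": -1.1, "y": 29.8, "z": -5, "twist": 0, "jaw": 3}, {"x": -1.1, "y": 29.8, "z": -6, "twist": 0, "jaw": 3}]}}

```text
clock: 25.42
eef_pos: [0.4787, 0.1196, 0.0703]
tool_rot: [-0.227, 0.661, 0.236, 0.675]
ft_force: [-1.0, -1.0, 0.3]
grip_width: 0.0377
```

{"fn": "step_arm", "kwargs": {"series": [{"x": 0.1, "y": -0.1, "z": -3, "twist": 0, "jaw": 3}, {"x": 0.1, "y": -0.1, "z": -5.5, "twist": 0, "jaw": 3}, {"x": 0.1, "y": -0.1, "z": -6.0, "twist": 0, "jaw": 3}, {"x": 0.1, "y": -0.1, "z": -6.0, "twist": 0, "jaw": 3}, {"x": 0.1, "y": -0.1, "z": -6.0, "twist": 0, "jaw": 5.2}, {"x": 0.1, "y": -0.1, "z": -6.0, "twist": 0, "jaw": 5.2}, {"x": 0.1, "y": -0.1, "z": -6.0, "twist": 0, "jaw": 5.2}, {"x": 0.1, "y": -0.1, "z": -2, "twist": 0, "jaw": 5.2}, {"x": 0.1, "y": -0.1, "z": 2, "twist": 0, "jaw": 5.2}, {"x": 0.1, "y": -0.1, "z": 6, "twist": 0, "jaw": 5.2}]}}

```text
clock: 26.25
eef_pos: [0.4791, 0.1182, 0.1319]
tool_rot: [-0.227, 0.661, 0.236, 0.675]
ft_force: [1.4, -0.1, -0.7]
grip_width: 0.0518
```

{"fn": "step_arm", "kwargs": {"series": [{"x": 1, "y": -4, "z": 1, "twist": 0, "jaw": 5.2}, {"x": 2, "y": -8, "z": 1, "twist": 0, "jaw": 5.2}, {"x": 3, "y": -12, "z": 1, "twist": 0, "jaw": 5.2}, {"x": 4, "y": -16, "z": 1, "twist": 0, "jaw": 5.2}, {"x": 5, "y": -20, "z": 1, "twist": 0, "jaw": 5.2}, {"x": 5.6, "y": -24, "z": 1, "twist": 0, "jaw": 5.2}, {"x": 5.6, "y": -28, "z": 0, "twist": 0, "jaw": 5.2}, {"x": 5.6, "y": -30.6, "z": -2, "twist": 0, "jaw": 5.2}, {"x": 5.6, "y": -30.6, "z": -4, "twist": 0, "jaw": 5.2}, {"x": 5.6, "y": -30.6, "z": -4, "twist": 0, "jaw": 5.2}]}}

```text
clock: 27.08
eef_pos: [0.5321, -0.1891, 0.0887]
tool_rot: [-0.224, 0.664, 0.236, 0.674]
ft_force: [-1.0, 1.4, -0.9]
grip_width: 0.0521
```

Run:
```python
from h import *
o=bot.get_obs(); print(o['eef_pos'],o['grip_width'],o['joint_pos'].round(2))
rep('wrist','tub','w12.png');rep('side')
```

```text
[ 0.5321398  -0.18907467  0.08867689] 0.05211183432585378 [-0.35  0.46 -0.06  1.05  0.02  0.56]
wrist tub 0 [11. 28.] world [ 537. -190.] z 39 1045
wrist tub 0 [ 11. -12.] world [ 532. -230.] z 39 841
wrist tub 0 [-38. -20.] world [ 482. -231.] z 39 963
side pan 0 [  48. -104.] world [576. 119.] z 40 1082
side pan 0 [ -50. -102.] world [478. 118.] z 39 1019
side pan 0 [ 44. -29.] world [569. 195.] z 40 976
side pan 0 [48. 35.] world [572. 259.] z 40 774
```

View pics/w12.png

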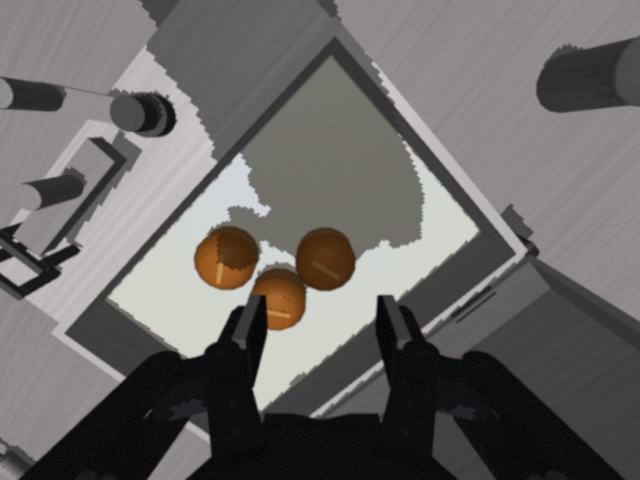

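The target roll is at px (326,259).

{"fn": "step_arm", "kwargs": {"series": [{"x": 0.3, "y": 0.15, "z": -3, "twist": 0, "jaw": 5.2}, {"x": 0.3, "y": 0.15, "z": -6, "twist": 0, "jaw": 5.2}, {"x": 0.3, "y": 0.15, "z": -7.9, "twist": 0, "jaw": 5.2}, {"x": 0.3, "y": 0.15, "z": -7.9, "twist": 0, "jaw": 5.2}, {"x": 0.3, "y": 0.15, "z": -7.9, "twist": 0, "jaw": 3}, {"x": 0.3, "y": 0.15, "z": -7.9, "twist": 0, "jaw": 3}, {"x": 0.3, "y": 0.15, "z": -7.9, "twist": 0, "jaw": 3}, {"x": 0.3, "y": 0.15, "z": -4, "twist": 0, "jaw": 3}, {"x": 0.3, "y": 0.15, "z": 0, "twist": 0, "jaw": 3}, {"x": 0.3, "y": 0.15, "z": 4, "twist": 0, "jaw": 3}]}}

```text
clock: 28.02
eef_pos: [0.5372, -0.186, 0.1345]
tool_rot: [-0.227, 0.662, 0.236, 0.675]
ft_force: [1.5, -0.6, 0.5]
grip_width: 0.0375
```

{"fn": "step_arm", "kwargs": {"series": [{"x": 0, "y": 3, "z": 2, "twist": 0, "jaw": 3}, {"x": 0, "y": 7, "z": 3, "twist": 0, "jaw": 3}, {"x": -1, "y": 11, "z": 3, "twist": 0, "jaw": 3}, {"x": -2, "y": 15, "z": 3, "twist": 0, "jaw": 3}, {"x": -3, "y": 19, "z": 3, "twist": 0, "jaw": 3}, {"x": -4, "y": 23, "z": 3, "twist": 0, "jaw": 3}, {"x": -5, "y": 27, "z": 3, "twist": 0, "jaw": 3}, {"x": -6, "y": 31, "z": 3, "twist": 0, "jaw": 3}, {"x": -6, "y": 35, "z": 1, "twist": 0, "jaw": 3}, {"x": -6, "y": 37.2, "z": -2, "twist": 0, "jaw": 3}]}}

```text
clock: 28.85
eef_pos: [0.4807, 0.191, 0.12]
tool_rot: [-0.227, 0.656, 0.237, 0.679]
ft_force: [1.5, -0.6, 0.2]
grip_width: 0.0379
```

{"fn": "step_arm", "kwargs": {"series": [{"x": 0, "y": 0, "z": -2, "twist": 0, "jaw": 3}, {"x": 0, "y": 0, "z": -4, "twist": 0, "jaw": 3}, {"x": 0, "y": 0, "z": -4, "twist": 0, "jaw": 3}]}}

```text
clock: 29.1
eef_pos: [0.4786, 0.1913, 0.078]
tool_rot: [-0.228, 0.658, 0.238, 0.678]
ft_force: [-0.3, -0.5, -0.3]
grip_width: 0.0373
```

{"fn": "step_arm", "kwargs": {"series": [{"x": 0, "y": -0.4, "z": -3, "twist": 0, "jaw": 3}, {"x": 0, "y": -0.4, "z": -6, "twist": 0, "jaw": 3}, {"x": 0, "y": -0.4, "z": -6.8, "twist": 0, "jaw": 3}, {"x": 0, "y": -0.4, "z": -6.8, "twist": 0, "jaw": 3}, {"x": 0, "y": -0.4, "z": -6.8, "twist": 0, "jaw": 5.2}, {"x": 0, "y": -0.4, "z": -6.8, "twist": 0, "jaw": 5.2}, {"x": 0, "y": -0.4, "z": -6.8, "twist": 0, "jaw": 5.2}, {"x": 0, "y": -0.4, "z": -3, "twist": 0, "jaw": 5.2}, {"x": 0, "y": -0.4, "z": 1, "twist": 0, "jaw": 5.2}, {"x": 0, "y": -0.4, "z": 5, "twist": 0, "jaw": 5.2}]}}

```text
clock: 29.93
eef_pos: [0.4777, 0.1869, 0.1294]
tool_rot: [-0.228, 0.658, 0.238, 0.677]
ft_force: [0.5, 0.6, -0.0]
grip_width: 0.0519
```

{"fn": "step_arm", "kwargs": {"series": [{"x": 0, "y": -4, "z": 1, "twist": 0, "jaw": 5.2}, {"x": 0, "y": -8, "z": 1, "twist": 0, "jaw": 5.2}, {"x": 0, "y": -12, "z": 1, "twist": 0, "jaw": 5.2}, {"x": 0, "y": -16, "z": 1, "twist": 0, "jaw": 5.2}, {"x": 0.4, "y": -20, "z": 1, "twist": 0, "jaw": 5.2}, {"x": 0.4, "y": -24, "z": 1, "twist": 0, "jaw": 5.2}, {"x": 0.4, "y": -28, "z": 1, "twist": 0, "jaw": 5.2}, {"x": 0.4, "y": -32, "z": 1, "twist": 0, "jaw": 5.2}, {"x": 0.4, "y": -36, "z": 1, "twist": 0, "jaw": 5.2}, {"x": 0.4, "y": -39, "z": 0, "twist": 0, "jaw": 5.2}]}}

```text
clock: 30.77
eef_pos: [0.483, -0.207, 0.132]
tool_rot: [-0.229, 0.657, 0.236, 0.678]
ft_force: [1.6, -0.3, -0.2]
grip_width: 0.052
```

{"fn": "step_arm", "kwargs": {"series": [{"x": 0, "y": -2.5, "z": -2, "twist": 0, "jaw": 5.2}, {"x": 0, "y": -2.5, "z": -4, "twist": 0, "jaw": 5.2}, {"x": 0, "y": -2.5, "z": -4, "twist": 0, "jaw": 5.2}]}}

```text
clock: 31.02
eef_pos: [0.4803, -0.2327, 0.0891]
tool_rot: [-0.226, 0.659, 0.236, 0.677]
ft_force: [0.2, 0.7, -0.9]
grip_width: 0.052
```

Run:
```python
from h import *
o=bot.get_obs(); print(o['eef_pos'],o['grip_width'],o['joint_pos'].round(2))
rep('wrist','tub','w13.png');rep('side')
```

```text
[ 0.48025966 -0.23273941  0.08908471] 0.052035092470529946 [-0.47  0.4  -0.15  1.    0.03  0.44]
wrist tub 0 [-35. -21.] world [ 484. -232.] z 39 886
wrist tub 0 [  3. -22.] world [ 522. -238.] z 39 694
side tub 0 [-41. -10.] world [ 480. -220.] z 42 757
side pan 0 [ 44. -29.] world [570. 195.] z 40 978
side pan 0 [ -50. -102.] world [478. 119.] z 40 975
side pan 0 [-49. -32.] world [477. 188.] z 40 985
side pan 0 [  47. -104.] world [576. 119.] z 40 1014
side pan 0 [46. 33.] world [569. 257.] z 40 998
```

View pics/w13.png

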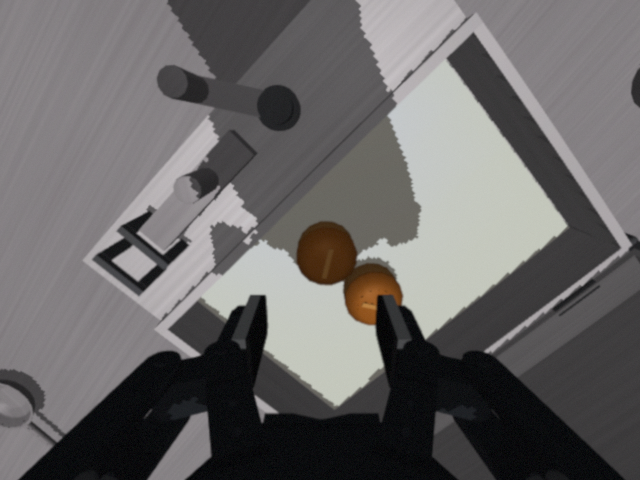

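The target roll is at px (326,253).

{"fn": "step_arm", "kwargs": {"series": [{"x": 0.25, "y": 0.3, "z": -3, "twist": 0, "jaw": 5.2}, {"x": 0.25, "y": 0.3, "z": -6, "twist": 0, "jaw": 5.2}, {"x": 0.25, "y": 0.3, "z": -7.9, "twist": 0, "jaw": 5.2}, {"x": 0.25, "y": 0.3, "z": -7.9, "twist": 0, "jaw": 5.2}, {"x": 0.25, "y": 0.3, "z": -7.9, "twist": 0, "jaw": 3}, {"x": 0.25, "y": 0.3, "z": -7.9, "twist": 0, "jaw": 3}, {"x": 0.25, "y": 0.3, "z": -7.9, "twist": 0, "jaw": 3}, {"x": 0.25, "y": 0.3, "z": -4, "twist": 0, "jaw": 3}, {"x": 0.25, "y": 0.3, "z": 0, "twist": 0, "jaw": 3}, {"x": 0.25, "y": 0.3, "z": 4, "twist": 0, "jaw": 3}]}}

```text
clock: 31.95
eef_pos: [0.4845, -0.2285, 0.1344]
tool_rot: [-0.228, 0.658, 0.236, 0.678]
ft_force: [1.5, -0.6, -0.5]
grip_width: 0.0381
```

{"fn": "step_arm", "kwargs": {"series": [{"x": 0, "y": 3, "z": 2, "twist": 0, "jaw": 3}, {"x": 0, "y": 7, "z": 3, "twist": 0, "jaw": 3}, {"x": 0, "y": 11, "z": 3, "twist": 0, "jaw": 3}, {"x": 0, "y": 15, "z": 3, "twist": 0, "jaw": 3}, {"x": 0, "y": 19, "z": 3, "twist": 0, "jaw": 3}, {"x": 0, "y": 23, "z": 3, "twist": 0, "jaw": 3}, {"x": 0, "y": 27, "z": 3, "twist": 0, "jaw": 3}, {"x": -1, "y": 31, "z": 3, "twist": 0, "jaw": 3}, {"x": -1, "y": 35, "z": 3, "twist": 0, "jaw": 3}, {"x": -1, "y": 39, "z": 3, "twist": 0, "jaw": 3}]}}

```text
clock: 32.78
eef_pos: [0.4744, 0.1636, 0.1665]
tool_rot: [-0.228, 0.656, 0.236, 0.679]
ft_force: [2.2, 0.6, -0.9]
grip_width: 0.0376
```

{"fn": "step_arm", "kwargs": {"series": [{"x": 0, "y": 4, "z": 0, "twist": 0, "jaw": 3}, {"x": 0, "y": 8, "z": -2, "twist": 0, "jaw": 3}, {"x": 0, "y": 9.3, "z": -5, "twist": 0, "jaw": 3}, {"x": 0, "y": 9.3, "z": -9, "twist": 0, "jaw": 3}, {"x": 0, "y": 9.3, "z": -9, "twist": 0, "jaw": 3}]}}

```text
clock: 33.2
eef_pos: [0.4697, 0.2559, 0.0711]
tool_rot: [-0.23, 0.66, 0.236, 0.675]
ft_force: [-1.6, 0.1, -1.7]
grip_width: 0.0378
```

{"fn": "step_arm", "kwargs": {"series": [{"x": 0.4, "y": -0.1, "z": -3, "twist": 0, "jaw": 3}, {"x": 0.4, "y": -0.1, "z": -5.5, "twist": 0, "jaw": 3}, {"x": 0.4, "y": -0.1, "z": -6.1, "twist": 0, "jaw": 3}, {"x": 0.4, "y": -0.1, "z": -6.1, "twist": 0, "jaw": 3}, {"x": 0.4, "y": -0.1, "z": -6.1, "twist": 0, "jaw": 5.2}, {"x": 0.4, "y": -0.1, "z": -6.1, "twist": 0, "jaw": 5.2}, {"x": 0.4, "y": -0.1, "z": -6.1, "twist": 0, "jaw": 5.2}, {"x": 0.4, "y": -0.1, "z": -2, "twist": 0, "jaw": 5.2}, {"x": 0.4, "y": -0.1, "z": 2, "twist": 0, "jaw": 5.2}, {"x": 0.4, "y": -0.1, "z": 6, "twist": 0, "jaw": 5.2}]}}

```text
clock: 34.03
eef_pos: [0.4731, 0.2544, 0.1326]
tool_rot: [-0.23, 0.66, 0.236, 0.675]
ft_force: [1.6, 0.2, -0.4]
grip_width: 0.0519
```

{"fn": "step_arm", "kwargs": {"series": [{"x": 0.5, "y": -4, "z": 1, "twist": 0, "jaw": 5.2}, {"x": 1, "y": -8, "z": 1, "twist": 0, "jaw": 5.2}, {"x": 1.5, "y": -12, "z": 1, "twist": 0, "jaw": 5.2}, {"x": 2, "y": -16, "z": 1, "twist": 0, "jaw": 5.2}, {"x": 3, "y": -20, "z": 1, "twist": 0, "jaw": 5.2}, {"x": 3.5, "y": -24, "z": 1, "twist": 0, "jaw": 5.2}, {"x": 4, "y": -28, "z": 1, "twist": 0, "jaw": 5.2}, {"x": 5, "y": -32, "z": 1, "twist": 0, "jaw": 5.2}, {"x": 5.5, "y": -36, "z": 1, "twist": 0, "jaw": 5.2}, {"x": 5.5, "y": -40, "z": 1, "twist": 0, "jaw": 5.2}]}}

```text
clock: 34.87
eef_pos: [0.5291, -0.148, 0.1437]
tool_rot: [-0.23, 0.66, 0.236, 0.676]
ft_force: [1.3, -0.2, 0.3]
grip_width: 0.0522
```

{"fn": "step_arm", "kwargs": {"series": [{"x": 0, "y": -4, "z": 0, "twist": 0, "jaw": 5.2}, {"x": 0, "y": -8, "z": -1, "twist": 0, "jaw": 5.2}, {"x": 0, "y": -9, "z": -3, "twist": 0, "jaw": 5.2}, {"x": 0, "y": -9, "z": -5, "twist": 0, "jaw": 5.2}, {"x": 0, "y": -9, "z": -5, "twist": 0, "jaw": 5.2}]}}

```text
clock: 35.28
eef_pos: [0.5261, -0.2385, 0.0903]
tool_rot: [-0.227, 0.662, 0.236, 0.674]
ft_force: [-1.0, 0.4, -0.7]
grip_width: 0.0519
```

Run:
```python
from h import *
o=bot.get_obs(); print(o['eef_pos'],o['grip_width'],o['joint_pos'].round(2))
rep('wrist','tub','w14.png');rep('side')
```

```text
[ 0.52606513 -0.2384625   0.09028833] 0.05185506391146965 [-0.44  0.48 -0.02  1.06  0.02  0.47]
wrist tub 0 [ 11. -18.] world [ 531. -236.] z 39 877
side tub 0 [  3. -10.] world [ 524. -226.] z 41 655
side pan 0 [-52.  38.] world [471. 258.] z 40 1021
side pan 0 [ -1. -35.] world [525. 187.] z 40 986
side pan 0 [ 44. -30.] world [569. 194.] z 39 1014
side pan 0 [46. 32.] world [569. 255.] z 40 1002
side pan 0 [ -51. -102.] world [477. 118.] z 40 964
side pan 0 [  48. -102.] world [576. 121.] z 40 936
```

View pics/w14.png

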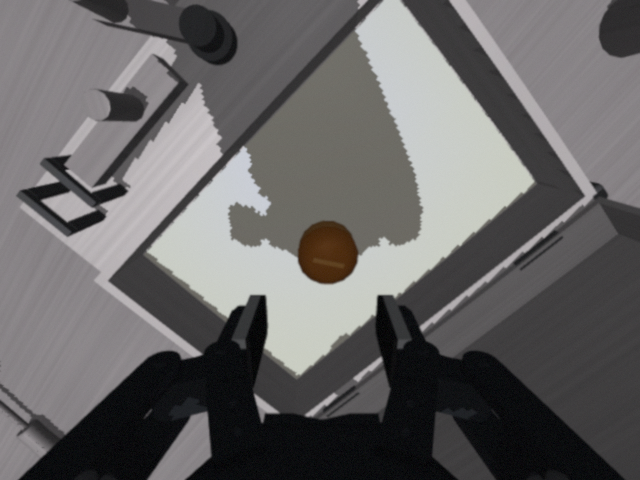

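The last roll is at px (328,252). The side view shows the roll from slot (-48,-34) knocked to about (-1,-35) in the pan, so I'll mend that afterwards.

{"fn": "step_arm", "kwargs": {"series": [{"x": 0.3, "y": 0.3, "z": -3, "twist": 0, "jaw": 5.2}, {"x": 0.3, "y": 0.3, "z": -6, "twist": 0, "jaw": 5.2}, {"x": 0.3, "y": 0.3, "z": -8, "twist": 0, "jaw": 5.2}, {"x": 0.3, "y": 0.3, "z": -8, "twist": 0, "jaw": 5.2}, {"x": 0.3, "y": 0.3, "z": -8, "twist": 0, "jaw": 3}, {"x": 0.3, "y": 0.3, "z": -8, "twist": 0, "jaw": 3}, {"x": 0.3, "y": 0.3, "z": -8, "twist": 0, "jaw": 3}, {"x": 0.3, "y": 0.3, "z": -4, "twist": 0, "jaw": 3}, {"x": 0.3, "y": 0.3, "z": 0, "twist": 0, "jaw": 3}, {"x": 0.3, "y": 0.3, "z": 4, "twist": 0, "jaw": 3}]}}

```text
clock: 36.22
eef_pos: [0.5314, -0.2347, 0.1363]
tool_rot: [-0.23, 0.66, 0.236, 0.675]
ft_force: [1.2, -0.5, -0.0]
grip_width: 0.0376
```

{"fn": "step_arm", "kwargs": {"series": [{"x": 0, "y": 3, "z": 2, "twist": 0, "jaw": 3}, {"x": 0, "y": 7, "z": 3, "twist": 0, "jaw": 3}, {"x": 0, "y": 11, "z": 3, "twist": 0, "jaw": 3}, {"x": 0, "y": 15, "z": 3, "twist": 0, "jaw": 3}, {"x": 0, "y": 19, "z": 3, "twist": 0, "jaw": 3}, {"x": 0, "y": 23, "z": 3, "twist": 0, "jaw": 3}, {"x": 0, "y": 27, "z": 3, "twist": 0, "jaw": 3}, {"x": 1, "y": 31, "z": 3, "twist": 0, "jaw": 3}, {"x": 2, "y": 35, "z": 3, "twist": 0, "jaw": 3}, {"x": 3, "y": 39, "z": 3, "twist": 0, "jaw": 3}]}}

```text
clock: 37.05
eef_pos: [0.5621, 0.1576, 0.169]
tool_rot: [-0.23, 0.658, 0.236, 0.677]
ft_force: [0.3, -0.6, -1.1]
grip_width: 0.0376
```

{"fn": "step_arm", "kwargs": {"series": [{"x": 0, "y": 4, "z": 0, "twist": 0, "jaw": 3}, {"x": 0, "y": 8, "z": 0, "twist": 0, "jaw": 3}, {"x": 0, "y": 12, "z": -1, "twist": 0, "jaw": 3}, {"x": 0, "y": 16, "z": -3, "twist": 0, "jaw": 3}, {"x": 0, "y": 17, "z": -6, "twist": 0, "jaw": 3}, {"x": 0, "y": 17, "z": -9, "twist": 0, "jaw": 3}, {"x": 0, "y": 17, "z": -9, "twist": 0, "jaw": 3}]}}

```text
clock: 37.63
eef_pos: [0.5581, 0.3273, 0.0737]
tool_rot: [-0.232, 0.661, 0.236, 0.673]
ft_force: [-1.7, -1.2, -2.1]
grip_width: 0.0377
```

{"fn": "step_arm", "kwargs": {"series": [{"x": 0.9, "y": -0.15, "z": -2.5, "twist": 0, "jaw": 3}, {"x": 0.9, "y": -0.15, "z": -5.5, "twist": 0, "jaw": 3}, {"x": 0.9, "y": -0.15, "z": -6.3, "twist": 0, "jaw": 3}, {"x": 0.9, "y": -0.15, "z": -6.3, "twist": 0, "jaw": 3}, {"x": 0.9, "y": -0.15, "z": -6.3, "twist": 0, "jaw": 5.2}, {"x": 0.9, "y": -0.15, "z": -6.3, "twist": 0, "jaw": 5.2}, {"x": 0.9, "y": -0.15, "z": -6.3, "twist": 0, "jaw": 5.2}, {"x": 0.9, "y": -0.15, "z": -2, "twist": 0, "jaw": 5.2}, {"x": 0.9, "y": -0.15, "z": 2, "twist": 0, "jaw": 5.2}, {"x": 0.9, "y": -0.15, "z": 6, "twist": 0, "jaw": 5.2}]}}

```text
clock: 38.47
eef_pos: [0.5666, 0.3253, 0.1354]
tool_rot: [-0.232, 0.662, 0.236, 0.673]
ft_force: [1.7, 0.4, 0.1]
grip_width: 0.0519
```

{"fn": "step_arm", "kwargs": {"series": [{"x": -1, "y": -3, "z": 2, "twist": 7, "jaw": 5.2}, {"x": -2, "y": -6, "z": 2, "twist": 14, "jaw": 5.2}, {"x": -3, "y": -9, "z": 2, "twist": 21, "jaw": 5.2}, {"x": -4, "y": -13, "z": 2, "twist": 28, "jaw": 5.2}, {"x": -4.2, "y": -13.9, "z": 2, "twist": 35, "jaw": 5.2}, {"x": -4.2, "y": -13.9, "z": 2, "twist": 42, "jaw": 5.2}, {"x": -4.2, "y": -13.9, "z": 2, "twist": 49, "jaw": 5.2}, {"x": -4.2, "y": -13.9, "z": 1, "twist": 55, "jaw": 5.2}, {"x": -4.2, "y": -13.9, "z": 0, "twist": 55, "jaw": 5.2}, {"x": -4.2, "y": -13.9, "z": 0, "twist": 55, "jaw": 5.2}]}}

```text
clock: 39.3
eef_pos: [0.5234, 0.1858, 0.1339]
tool_rot: [-0.51, 0.482, 0.52, 0.488]
ft_force: [-0.2, -0.4, -0.2]
grip_width: 0.052
```

Run:
```python
from h import *
o=bot.get_obs(); print(o['eef_pos'],o['grip_width'],o['joint_pos'].round(2))
rep('wrist','pan','w15.png');rep('side','both','side5.png')
```

```text
[0.52335886 0.18576886 0.13391423] 0.052033830549256664 [ 0.33  0.41 -0.02  1.14  0.02  0.27]
wrist pan 0 [ -47. -106.] world [481. 114.] z 37 1238
wrist pan 0 [-49.  33.] world [474. 253.] z 37 1231
wrist pan 0 [  3. -39.] world [529. 183.] z 37 1223
wrist pan 0 [ 46. -33.] world [572. 190.] z 37 1159
wrist pan 0 [ 45. 100.] world [565. 324.] z 37 1130
wrist pan 0 [  47. -111.] world [575. 113.] z 37 893
wrist pan 0 [43. 32.] world [566. 256.] z 37 645
side pan 0 [ 42. 105.] world [563. 328.] z 38 1090
side pan 0 [-52.  38.] world [471. 258.] z 40 1004
side pan 0 [46. 33.] world [570. 256.] z 40 1002
side pan 0 [ 44. -29.] world [570. 195.] z 39 995
side pan 0 [ -0. -35.] world [525. 187.] z 40 937
side pan 0 [ -53. -102.] world [476. 118.] z 40 848
side pan 0 [  43. -105.] world [571. 119.] z 40 765
```

View pics/w15.png

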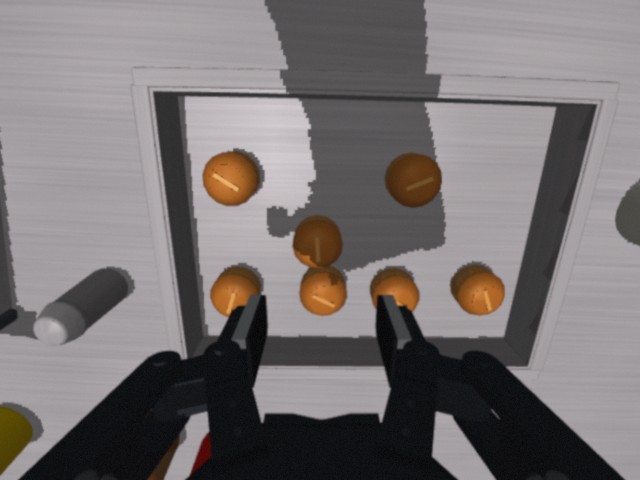

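View pics/side5.png

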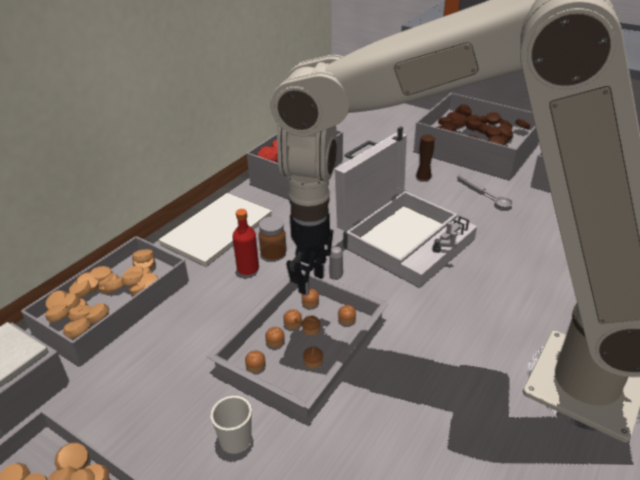

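All seven rolls are in the pan and the tub is empty. The knocked roll is at px (317,241), nearly touching its neighbour at (323,291), so I re-grip it along the pan's y axis and return it to (477,187).

{"fn": "step_arm", "kwargs": {"series": [{"x": 0.2, "y": -0.1, "z": -4, "twist": 0, "jaw": 5.2}, {"x": 0.2, "y": -0.1, "z": -8, "twist": 0, "jaw": 5.2}, {"x": 0.2, "y": -0.1, "z": -11, "twist": 0, "jaw": 5.2}, {"x": 0.2, "y": -0.1, "z": -12.4, "twist": 0, "jaw": 5.2}, {"x": 0.2, "y": -0.1, "z": -12.4, "twist": 0, "jaw": 5.2}, {"x": 0.2, "y": -0.1, "z": -12.4, "twist": 0, "jaw": 3}, {"x": 0.2, "y": -0.1, "z": -12.4, "twist": 0, "jaw": 3}, {"x": 0.2, "y": -0.1, "z": -12.4, "twist": 0, "jaw": 3}, {"x": 0.2, "y": -0.1, "z": -9, "twist": 0, "jaw": 3}, {"x": 0.2, "y": -0.1, "z": -6.5, "twist": 0, "jaw": 3}]}}

```text
clock: 40.23
eef_pos: [0.5261, 0.1852, 0.0719]
tool_rot: [-0.51, 0.481, 0.52, 0.488]
ft_force: [0.8, -0.6, 0.0]
grip_width: 0.0374
```

{"fn": "step_arm", "kwargs": {"series": [{"x": -2.5, "y": 0.2, "z": 0, "twist": 0, "jaw": 3}, {"x": -4.9, "y": 0.2, "z": -1, "twist": 0, "jaw": 3}, {"x": -4.9, "y": 0.2, "z": -4, "twist": 0, "jaw": 3}, {"x": -4.9, "y": 0.2, "z": -6.1, "twist": 0, "jaw": 3}, {"x": -4.9, "y": 0.2, "z": -6.1, "twist": 0, "jaw": 3}, {"x": -4.9, "y": 0.2, "z": -6.1, "twist": 0, "jaw": 5.2}, {"x": -4.9, "y": 0.2, "z": -6.1, "twist": 0, "jaw": 5.2}, {"x": -4.9, "y": 0.2, "z": -6.1, "twist": 0, "jaw": 5.2}, {"x": -4.9, "y": 0.2, "z": -3, "twist": 0, "jaw": 5.2}, {"x": -4.9, "y": 0.2, "z": 1, "twist": 0, "jaw": 5.2}]}}

```text
clock: 41.07
eef_pos: [0.4746, 0.1862, 0.0804]
tool_rot: [-0.509, 0.483, 0.521, 0.486]
ft_force: [0.4, 0.4, 0.3]
grip_width: 0.0522
```

{"fn": "step_arm", "kwargs": {"series": [{"x": 1, "y": 0, "z": 4, "twist": -7, "jaw": 5.2}, {"x": 3, "y": -3, "z": 8, "twist": -14, "jaw": 5.2}, {"x": 5, "y": -6, "z": 12, "twist": -21, "jaw": 5}, {"x": 7, "y": -9, "z": 16, "twist": -28, "jaw": 5}, {"x": 9, "y": -12, "z": 20, "twist": -35, "jaw": 4}, {"x": 11, "y": -15, "z": 23, "twist": -42, "jaw": 4}, {"x": 13, "y": -18, "z": 25, "twist": -49, "jaw": 2.4}, {"x": 14, "y": -18, "z": 25, "twist": -56, "jaw": 2.4}, {"x": 14, "y": -18, "z": 25, "twist": -63, "jaw": 2.4}, {"x": 14, "y": -18, "z": 25, "twist": -70, "jaw": 2.4}]}}

```text
clock: 41.9
eef_pos: [0.6175, 0.0029, 0.3341]
tool_rot: [-0.137, 0.686, 0.143, 0.7]
ft_force: [-1.1, 0.3, -0.3]
grip_width: 0.0242
```

Run:
```python
from h import *
o=bot.get_obs(); print(o['eef_pos'],o['grip_width'],o['joint_pos'].round(2),Ro.from_quat(o['tool_rot']).as_matrix().round(3).tolist())
rep('side','both');rep('scene','both','sc6.png')
```

```text
[0.61754391 0.00292019 0.33408506] 0.02420020593952541 [-0.    0.47  0.6   1.68  0.01  1.17] [[0.017, -0.389, 0.921], [0.013, 0.921, 0.388], [-1.0, 0.005, 0.021]]
side pan 0 [ 43. 104.] world [563. 328.] z 39 1092
side pan 0 [-52.  38.] world [471. 258.] z 40 1027
side pan 0 [ 44. -29.] world [570. 195.] z 40 949
side pan 0 [-49. -30.] world [477. 190.] z 39 997
side pan 0 [  47. -104.] world [576. 120.] z 39 989
side pan 0 [46. 33.] world [570. 256.] z 40 961
side pan 0 [ -49. -100.] world [479. 120.] z 40 946
scene pan 0 [ 52. -30.] world [577. 194.] z 40 866
scene pan 0 [-42. -31.] world [484. 190.] z 41 888
scene pan 0 [-46.  36.] world [477. 256.] z 41 857
scene pan 0 [51. 32.] world [574. 256.] z 41 852
scene pan 0 [  54. -102.] world [582. 123.] z 42 747
scene pan 0 [-42. -99.] world [486. 122.] z 40 714
```

View pics/sc6.png

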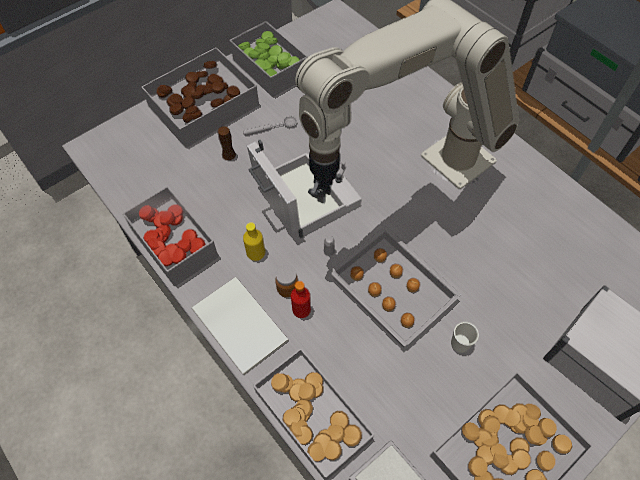

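Seven rolls lie in the pan with the smallest spacing about 61 mm between centres, and the tub is empty. Next I go back to the upright lid's handle.

{"fn": "step_arm", "kwargs": {"series": [{"x": 1, "y": -4, "z": 0, "twist": -7, "jaw": 2.4}, {"x": 2, "y": -8, "z": 0, "twist": -14, "jaw": 2.4}, {"x": 3, "y": -12, "z": 0, "twist": -21, "jaw": 2.4}, {"x": 4, "y": -16, "z": 0, "twist": -28, "jaw": 2.4}, {"x": 5, "y": -20, "z": 0, "twist": -31, "jaw": 2.4}, {"x": 5.6, "y": -24, "z": 0, "twist": -31, "jaw": 2.4}, {"x": 5.6, "y": -24, "z": -2, "twist": -31, "jaw": 2.4}, {"x": 5.6, "y": -24, "z": -4, "twist": -31, "jaw": 2.4}, {"x": 5.6, "y": -24, "z": -4, "twist": -31, "jaw": 2.4}]}}

```text
clock: 42.75
eef_pos: [0.6691, -0.2347, 0.2845]
tool_rot: [0.05, 0.704, -0.043, 0.707]
ft_force: [-1.0, -0.0, -1.5]
grip_width: 0.0238
```

Run:
```python
from h import *
o=bot.get_obs(); print(o['eef_pos'],o['grip_width'],o['joint_pos'].round(2),Ro.from_quat(o['tool_rot']).as_matrix().round(3).tolist())
c=cam('wrist');save(c[0],'w16.png');X=cloud(c)
np.savez('/tmp/w16.npz',X=X,img=c[0])
c2=cam('scene');X2=cloud(c2);m=(X2[...,2]>.19)&(X2[...,2]<.235)&(X2[...,0]>.58)&(X2[...,0]<.71)&(X2[...,1]<-.08)&(X2[...,1]>-.36)
save(cv2.resize(c2[0][110:260,220:370],None,fx=4,fy=4),'sc7.png')
```

```text
[ 0.6691388  -0.23473841  0.28445526] 0.023765358871023847 [-0.34  0.72  0.9   1.75  0.01  1.36] [[0.006, 0.131, 0.991], [0.01, 0.991, -0.131], [-1.0, 0.011, 0.004]]
```

View pics/w16.png

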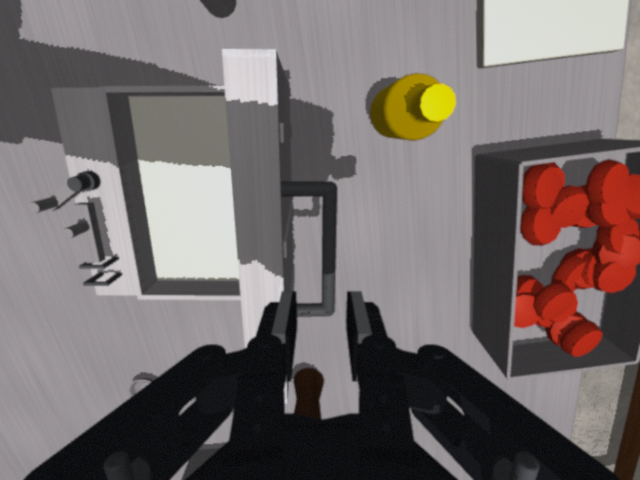

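View pics/sc7.png

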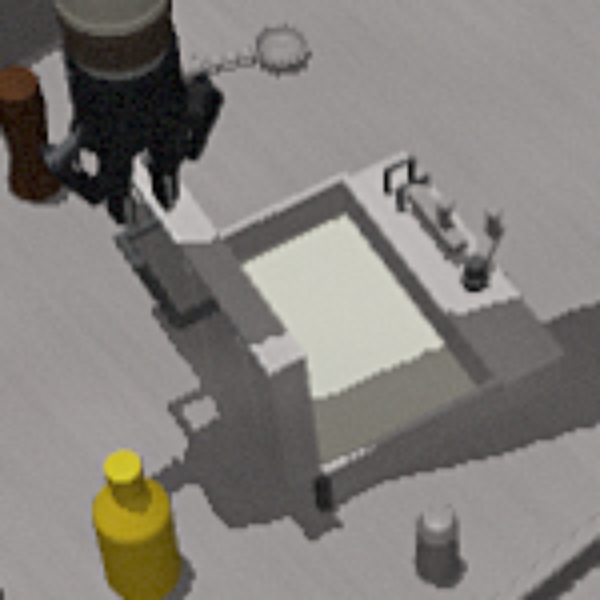

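The handle bar runs at px u≈329, v 185–310, and the jaw centre is at u≈322. Next I measure it.

Run:
```python
from h import *
X=np.load('/tmp/w16.npz')['X']
for v in (200,220,240,260,280,295):
    s=X[v,318:342]; g=s[s[:,2]>.18]; print(v,len(g),(g.mean(0)*1000).round(1),(np.nanmin(g[:,0])*1000).round(1),(np.nanmax(g[:,0])*1000).round(1))
```

```text
200 15 [ 680.5 -198.8  212.4] 676.0 685.1
220 14 [ 678.5 -212.2  212.4] 674.2 682.8
240 15 [ 676.4 -226.2  211.9] 671.6 681.2
260 14 [ 674.3 -240.5  212.5] 669.7 678.7
280 14 [ 672.4 -255.7  212.3] 667.7 676.9
295 14 [ 670.9 -267.5  212.3] 666.2 675.5
```

{"fn": "step_arm", "kwargs": {"series": [{"x": 0.55, "y": -0.2, "z": -2, "twist": 0, "jaw": 2.2}, {"x": 0.55, "y": -0.2, "z": -4, "twist": 0, "jaw": 2.2}, {"x": 0.55, "y": -0.2, "z": -4, "twist": 0, "jaw": 2.2}]}}

```text
clock: 43.1
eef_pos: [0.6748, -0.2341, 0.2491]
tool_rot: [0.048, 0.702, -0.042, 0.709]
ft_force: [-1.1, 0.3, -1.2]
grip_width: 0.0221
```

Run:
```python
from h import *
o=bot.get_obs(); print(o['eef_pos'],o['ft_force'])
c=cam('wrist');save(c[0],'w17.png')
```

```text
[ 0.67475593 -0.23412778  0.24911003] [-1.05439711  0.26116977 -1.18950311]
```

View pics/w17.png

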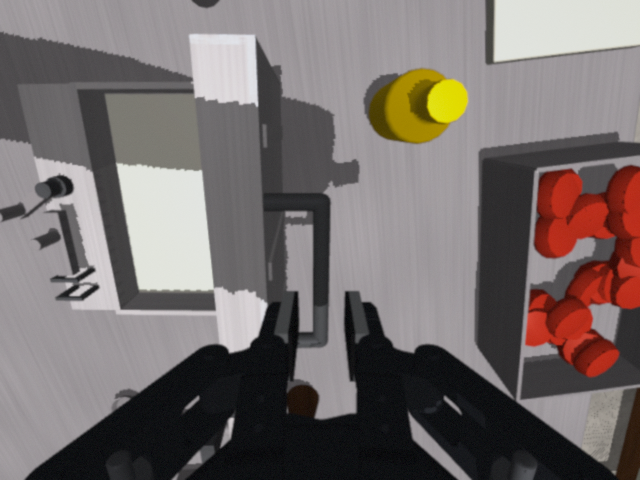

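The bar is now centred between the fingers at u≈321.

{"fn": "step_arm", "kwargs": {"series": [{"x": 0, "y": 0, "z": -1.5, "twist": 0, "jaw": 2.2}, {"x": 0, "y": 0, "z": -3, "twist": 0, "jaw": 2.2}, {"x": 0, "y": 0, "z": -4.5, "twist": 0, "jaw": 2.2}, {"x": 0, "y": 0, "z": -5, "twist": 0, "jaw": 2.2}, {"x": 0, "y": 0, "z": -5, "twist": 0, "jaw": 0.4}, {"x": 0, "y": 0, "z": -5, "twist": 0, "jaw": 0.4}, {"x": 0, "y": 0, "z": -5, "twist": 0, "jaw": 0.4}, {"x": 0, "y": 0, "z": -5, "twist": 0, "jaw": 0.4}]}}

```text
clock: 43.82
eef_pos: [0.6751, -0.2339, 0.2025]
tool_rot: [0.048, 0.701, -0.042, 0.71]
ft_force: [-1.8, 2.1, 0.6]
grip_width: 0.0072
```

{"fn": "step_arm", "kwargs": {"series": [{"x": -2.4, "y": 0.34, "z": 0.85, "twist": 0, "jaw": 0.4}, {"x": -4.15, "y": 0.58, "z": 1.2, "twist": 0, "jaw": 0.4}, {"x": -5.95, "y": 0.83, "z": 1.4, "twist": 0, "jaw": 0.4}, {"x": -7.75, "y": 1.08, "z": 1.4, "twist": 0, "jaw": 0.4}, {"x": -9.55, "y": 1.33, "z": 1.2, "twist": 0, "jaw": 0.4}, {"x": -11.3, "y": 1.58, "z": 0.83, "twist": 0, "jaw": 0.4}, {"x": -13.0, "y": 1.82, "z": 0.27, "twist": 0, "jaw": 0.4}, {"x": -14.65, "y": 2.05, "z": -0.48, "twist": 0, "jaw": 0.4}, {"x": -16.2, "y": 2.27, "z": -1.4, "twist": 0, "jaw": 0.4}, {"x": -17.65, "y": 2.47, "z": -2.45, "twist": 0, "jaw": 0.4}]}}

```text
clock: 44.65
eef_pos: [0.502, -0.2102, 0.182]
tool_rot: [0.047, 0.697, -0.043, 0.714]
ft_force: [4.0, 0.8, 0.6]
grip_width: 0.0073
```

{"fn": "step_arm", "kwargs": {"series": [{"x": -1.67, "y": 0.15, "z": -1.45, "twist": 0, "jaw": 0.4}, {"x": -2.87, "y": 0.25, "z": -2.8, "twist": 0, "jaw": 0.4}, {"x": -3.93, "y": 0.35, "z": -4.3, "twist": 0, "jaw": 0.4}, {"x": -4.8, "y": 0.45, "z": -5.85, "twist": 0, "jaw": 0.4}, {"x": -5.5, "y": 0.5, "z": -7.4, "twist": 0, "jaw": 0.4}, {"x": -5.55, "y": 0.5, "z": -7.8, "twist": 0, "jaw": 0.4}, {"x": -5.55, "y": 0.5, "z": -7.9, "twist": 0, "jaw": 0.4}, {"x": -5.55, "y": 0.5, "z": -7.9, "twist": 0, "jaw": 0.4}]}}

```text
clock: 45.32
eef_pos: [0.4462, -0.2041, 0.1065]
tool_rot: [0.047, 0.697, -0.042, 0.715]
ft_force: [-9.7, 6.9, 19.2]
grip_width: 0.0072
```

The lid is down with 19 N of contact. Next I release, rise, and turn 90° back for the bolt.

{"fn": "step_arm", "kwargs": {"series": [{"x": 0, "y": 0, "z": 0, "twist": 0, "jaw": 3}, {"x": 0, "y": 0, "z": 0, "twist": 0, "jaw": 3}, {"x": 0, "y": 0, "z": 0, "twist": 0, "jaw": 3}, {"x": 0, "y": 0, "z": 4, "twist": 0, "jaw": 3}, {"x": 0, "y": 0, "z": 8, "twist": 0, "jaw": 3}, {"x": -1, "y": 0, "z": 8, "twist": -7, "jaw": 3}, {"x": -2, "y": -1, "z": 8, "twist": -14, "jaw": 3}, {"x": -3, "y": -1, "z": 8, "twist": -21, "jaw": 3}, {"x": -4, "y": -1.5, "z": 8, "twist": -28, "jaw": 3}, {"x": -4.5, "y": -1.6, "z": 8, "twist": -35, "jaw": 3}]}}

```text
clock: 46.15
eef_pos: [0.4008, -0.221, 0.1867]
tool_rot: [0.257, 0.649, -0.258, 0.668]
ft_force: [-0.9, -1.3, -0.3]
grip_width: 0.03
```

{"fn": "step_arm", "kwargs": {"series": [{"x": 0, "y": 0, "z": 0, "twist": -7, "jaw": 3}, {"x": 0, "y": 0, "z": 0, "twist": -14, "jaw": 3}, {"x": 0, "y": 0, "z": 0, "twist": -21, "jaw": 3}, {"x": 0, "y": 0, "z": 0, "twist": -28, "jaw": 3}, {"x": 0, "y": 0, "z": 0, "twist": -35, "jaw": 3}, {"x": 0, "y": 0, "z": 0, "twist": -42, "jaw": 3}, {"x": 0, "y": 0, "z": 0, "twist": -49, "jaw": 3}, {"x": 0, "y": 0, "z": 0, "twist": -55, "jaw": 3}, {"x": 0, "y": 0, "z": 0, "twist": -55, "jaw": 3}]}}

```text
clock: 46.9
eef_pos: [0.4013, -0.2214, 0.1868]
tool_rot: [-0.528, -0.456, 0.537, -0.474]
ft_force: [-0.4, 0.2, 0.4]
grip_width: 0.0301
```

Run:
```python
from h import *
o=bot.get_obs(); print(o['eef_pos'],o['ft_force'],o['grip_width'],o['joint_pos'].round(2),Ro.from_quat(o['tool_rot']).as_matrix().round(3).tolist())
c=cam('wrist'); save(c[0],'w18.png'); X=cloud(c); Z=X[...,2]
for lo,hi in [(.085,.1),(.105,.125)]:
  m=((Z>lo)&(Z<hi)&(X[...,0]<.47)&(X[...,1]<-.1)&(X[...,0]>.33)).astype(np.uint8)
  k,l,s,_=cv2.connectedComponentsWithStats(m)
  for i in range(1,k):
    if s[i,4]>30: q=X[l==i]; print(s[i],q.mean(0).round(4),cv2.minAreaRect((q[:,:2]*1000).astype(np.float32)))
# lid plane heights front vs back
q=(X[...,:2]-C)@RC
for a,b in [(-.07,-.06),(-.05,-.04),(0,.01),(.05,.06),(.07,.08)]:
    m=(q[...,0]>a)&(q[...,0]<b)&(abs(q[...,1])<.11)&(Z>.06)&(Z<.1); print(a,m.sum(),np.median(Z[m]) if m.any() else None)
```

```text
[ 0.40133283 -0.22140753  0.1867723 ] [-0.42917659  0.18046559  0.42857121] 0.030069115372820927 [-0.49  0.17 -0.2   1.18 -0.02  2.79] [[0.006, 0.991, -0.135], [-0.027, -0.135, -0.991], [-1.0, 0.01, 0.026]]
[217 180  13   6  46] [ 0.4564 -0.163   0.0923] ((456.3748779296875, -162.63311767578125), (7.230860233306885, 1.4862068891525269), 59.93560028076172)
[341 180  14   6  38] [ 0.4445 -0.2488  0.0933] ((444.0166931152344, -249.19476318359375), (2.3756422996520996, 8.246726036071777), 4.7910308837890625)
[310 235  16  19 231] [ 0.4017 -0.222   0.093 ] ((400.8244934082031, -221.83038330078125), (11.373186111450195, 11.48087215423584), 6.290274143218994)
[274 271  16  19 225] [ 0.3764 -0.1906  0.0928] ((375.2651062011719, -190.3556365966797), (11.373250961303711, 11.302224159240723), 23.052490234375)
[ 206  185  153   17 2390] [ 0.4471 -0.205   0.1147] ((446.51080322265625, -204.92054748535156), (99.31587982177734, 10.248709678649902), 81.67933654785156)
-0.07 3948 0.07917962003532815
-0.05 4463 0.07915647318612692
0 5228 0.07916874017362686
0.05 0 None
0.07 0 None
```

View pics/w18.png

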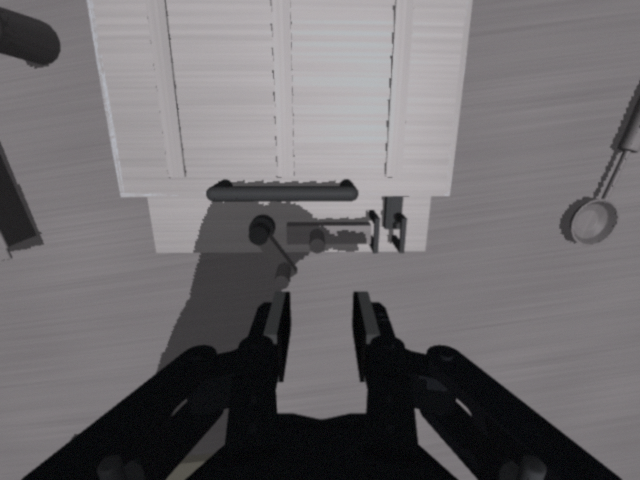

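The lid is flat at 79.2 mm, the same as at the start. The bolt post is at px (317,240), directly under the jaws, so I go down and grip it.

{"fn": "step_arm", "kwargs": {"series": [{"x": 0, "y": 0, "z": -4, "twist": 0, "jaw": 3}, {"x": 0, "y": 0, "z": -7, "twist": 0, "jaw": 3}, {"x": 0, "y": 0, "z": -10, "twist": 0, "jaw": 3}, {"x": 0, "y": 0, "z": -10.9, "twist": 0, "jaw": 3}, {"x": 0, "y": 0, "z": -10.9, "twist": 0, "jaw": 3}, {"x": 0, "y": 0, "z": -10.9, "twist": 0, "jaw": 0.6}, {"x": 0, "y": 0, "z": -10.9, "twist": 0, "jaw": 0.6}, {"x": 0, "y": 0, "z": -10.9, "twist": 0, "jaw": 0.6}, {"x": 0, "y": 0, "z": -10.9, "twist": 0, "jaw": 0.6}]}}

```text
clock: 47.7
eef_pos: [0.4024, -0.2219, 0.0793]
tool_rot: [-0.527, -0.457, 0.536, -0.476]
ft_force: [1.0, 0.3, 0.2]
grip_width: 0.0091
```

{"fn": "step_arm", "kwargs": {"series": [{"x": -0.1, "y": -0.7, "z": 0, "twist": 0, "jaw": 0.6}, {"x": -0.2, "y": -1.4, "z": 0, "twist": 0, "jaw": 0.6}, {"x": -0.3, "y": -2.1, "z": 0, "twist": 0, "jaw": 0.6}, {"x": -0.4, "y": -2.7, "z": 0, "twist": 0, "jaw": 0.6}, {"x": -0.45, "y": -3.1, "z": 0, "twist": 0, "jaw": 0.6}, {"x": -0.45, "y": -3.2, "z": 0, "twist": 0, "jaw": 0.6}, {"x": -0.45, "y": -3.2, "z": 0, "twist": 0, "jaw": 0.6}]}}

```text
clock: 48.28
eef_pos: [0.3981, -0.2529, 0.0794]
tool_rot: [-0.529, -0.457, 0.535, -0.475]
ft_force: [1.5, 5.9, -1.1]
grip_width: 0.0088
```

{"fn": "step_arm", "kwargs": {"series": [{"x": 0, "y": -0.15, "z": 0, "twist": 0, "jaw": 0.6}, {"x": 0, "y": -0.3, "z": 0, "twist": 0, "jaw": 0.6}, {"x": 0, "y": -0.3, "z": 0, "twist": 0, "jaw": 0.6}]}}

```text
clock: 48.53
eef_pos: [0.398, -0.253, 0.0793]
tool_rot: [-0.53, -0.46, 0.532, -0.473]
ft_force: [1.9, 11.3, 0.9]
grip_width: 0.0093
```

The bolt didn't move and the force rose to 11 N, so it is on its home stop. Next I release, rise, and check everything.

{"fn": "step_arm", "kwargs": {"series": [{"x": 0, "y": 0, "z": 0, "twist": 0, "jaw": 3}, {"x": 0, "y": 0, "z": 0, "twist": 0, "jaw": 3}, {"x": 0, "y": 0, "z": 0, "twist": 0, "jaw": 3}, {"x": 0, "y": 0, "z": 4, "twist": 0, "jaw": 3}, {"x": 0, "y": 0, "z": 8, "twist": 0, "jaw": 3}, {"x": 0, "y": 0, "z": 12, "twist": 0, "jaw": 3}, {"x": 0, "y": 0, "z": 16, "twist": 0, "jaw": 3}, {"x": 0, "y": 0, "z": 16, "twist": 0, "jaw": 3}]}}

```text
clock: 49.2
eef_pos: [0.4019, -0.2564, 0.2484]
tool_rot: [0.532, 0.453, -0.531, 0.479]
ft_force: [0.8, 0.0, 0.5]
grip_width: 0.0297
```

Run:
```python
from h import *
o=bot.get_obs(); print(o['eef_pos'],o['ft_force'],o['clock'])
c=cam('wrist'); save(c[0],'w19.png'); X=cloud(c); Z=X[...,2]
m=((Z>.085)&(Z<.1)&(X[...,0]<.43)&(X[...,1]<-.1)&(X[...,0]>.33)).astype(np.uint8)
k,l,s,_=cv2.connectedComponentsWithStats(m)
for i in range(1,k):
    if s[i,4]>30: q=X[l==i]; print(s[i],q.mean(0).round(4),np.round(cv2.minAreaRect((q[:,:2]*1000).astype(np.float32))[0],1))
q=(X[...,:2]-C)@RC
for a,b in [(-.07,-.06),(-.05,-.04),(0,.01)]:
    m=(q[...,0]>a)&(q[...,0]<b)&(abs(q[...,1])<.11)&(Z>.06)&(Z<.1); print(a,np.median(Z[m]))
rep('side','pan','side9.png');rep('scene','pan','sc9.png')
```

```text
[ 0.40191243 -0.25637099  0.24842979] [0.8452427  0.01617851 0.45911062] 49.2
[308 224  13  15 147] [ 0.3971 -0.2537  0.0932] [ 396.5 -253.7]
[246 253  13  15 148] [ 0.3761 -0.191   0.0929] [ 375.2 -190.6]
-0.07 0.07919353492725328
-0.05 0.07919321438602939
0 0.07921973176036096
side pan 0 [-52.  38.] world [471. 258.] z 40 1030
side pan 0 [ 42. 105.] world [563. 328.] z 39 1067
side pan 0 [46. 32.] world [569. 256.] z 40 988
side pan 0 [ 44. -28.] world [569. 195.] z 40 1003
side pan 0 [-48. -30.] world [478. 191.] z 40 947
side pan 0 [-49. -99.] world [479. 121.] z 40 848
side pan 0 [  50. -102.] world [578. 122.] z 40 789
scene pan 0 [-44.  37.] world [479. 258.] z 41 859
scene pan 0 [ 49. 100.] world [570. 323.] z 42 696
```

View pics/w19.png

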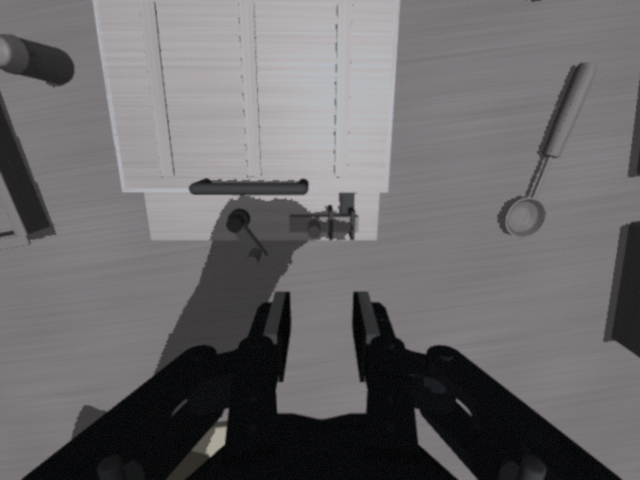

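View pics/sc9.png

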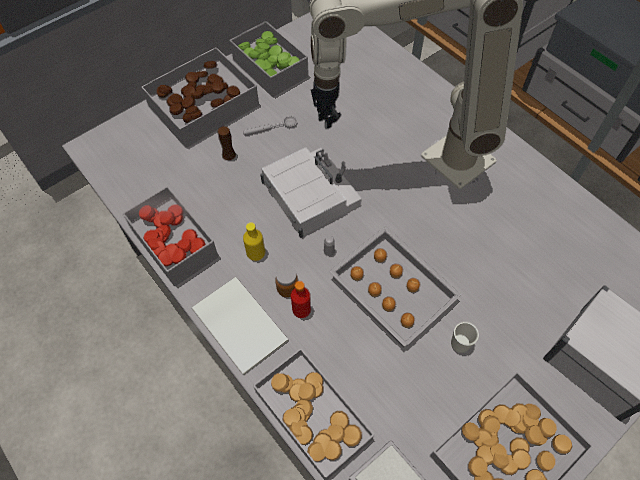

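View pics/side9.png

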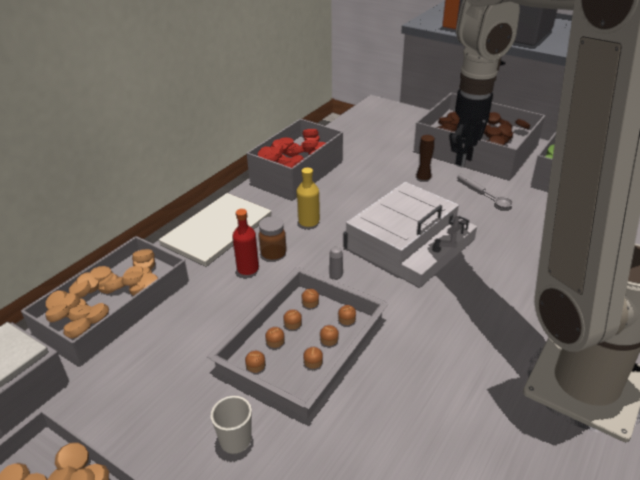

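The bolt post is at (396.5,-253.7), 1.4 mm further home than at the start. Both wide views show seven separate rolls in the pan, at scene px (357,272) to (407,320), and the bystanders haven't moved. I hand it in.

```bash
python3 -c "
from workcell import bot
print(bot.job_done())"
```

```text
the job is handed in; nothing more can be done
None
```

The job is done and handed in at about 49 s. I swung the keeper out to about 1 rad, slid the bolt open about 31 mm and raised the lid to about 1.6 rad. All seven rolls went into the pan in a 2×4 grid, then I shut the lid and slid the bolt home.

One roll already in the pan was knocked about 48 mm aside during the run. I picked it up and put it back in its slot.

**Last checks:**
- **Rolls:** the side camera found seven separate rolls at floor height. The closest pair is about 60 mm between centres, so about 20 mm clear.
- **Lid:** its top is flat at 79.2 mm, the same as at the start.
- **Bolt:** it stopped firmly at the home end, with the post 1.4 mm further home than at the start.
- **Bystanders:** none had visibly moved in the final pictures, and nothing was touching the robot.

**Disagreement:** in the last check my detection code found only two rolls in the scene camera's depth data, but all seven are plain to see in that picture. The two cameras also differ by up to about 8 mm on roll positions. I took this as view-angle bias.

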